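# Unstack culture dishes under the shelf and square up the spacer plates

### The job

Take down the stack under the shelf of the bench rack from the top: lay the upper spacer plate on the corner stop, set the dish beneath it upright in the middle of the black pad, keeping it level, then lay the second spacer plate flat on the first. Both plates must end squared into the corner, touching the end wall and the side wall, pushed there gently; leave the lowest dish standing where it is, do not press on the rack or its shelf, and leave the marker, vial and tweezers alone.

Things in the scene. Friction and masses are not known exactly. Their poses are not given: they have to be found in the camera images.
- spacer_top: upper of two equal plain aluminium spacer plates, 110 (its x) x 62 (its y) x 8 mm, about 0.12 kg; top piece of the stack. Origin: centre of its underside. The stack is untidy: pieces are off-centre by some mm and turned a little
- spacer_low: second, equal spacer plate (110 x 62 x 8 mm), between the two dishes. Origin: centre of its underside. A finger that reaches below its underside lands on the first plate when piling
- dish_top: upper petri dish, closed, a disc 59 mm across and 15 mm high, about 0.03 kg, between the two spacer plates. Origin: centre of its underside, z up
- dish_low: lower petri dish, same size, standing on the rack's deck under everything else; stays there. Origin: centre of its underside
- rack: fixed white bench rack. Origin on the worktop under the stack's place, x pointing into the rack, away from the robot. Low deck 20 mm high, from x -65 to +110 mm, y -75 to +75 mm, on which the stack stands; two 14 mm columns at x +98, y -65 and +65 mm carry a shelf above
- shelf_edge (a point): middle of the lower front edge of the rack's solid shelf: 250 mm above the worktop, at rack x -12 mm. The shelf is 12 mm thick, 180 mm wide (y), runs from here to rack x +130 mm and carries two bottles. It covers the stack's middle, so a tool pointing straight down cannot get in: come from the front, tilted 25 to 45 degrees, and leave the same way
- corner_stop: fixed dark steel corner stop for piling the spacer plates. Origin on the worktop under the centre of the squared pile. Its pedestal, top 20 mm up, is 104 mm long (x) but only 40 mm wide (y): a plate overhangs it 11 mm on both long sides. A squared plate has its centre at x = 0, y = 0, long side along x (either end first); underside at 20 mm (first), 28 mm (second)
- stop_corner (a point): the stop's inner corner, on the worktop, at x +55, y +31 mm of the corner stop. From it the end wall's inner face runs along -y over the pile's 62 mm width, and the side wall's inner face along -x for 24 mm only: the rest of the long side is open for a finger. Walls 6 mm thick, 42 mm high; a strip 6 mm high joins the side wall's foot to the pedestal
- pad: fixed black rubber pad, 130 x 130 mm, 6 mm thick, with thin grey lines. Origin: centre of its underside, on the worktop. It and the corner stop may swap sides
- marker: bystander: black marker pen lying on the worktop, 135 mm long, 17 mm thick. Origin: centre of its underside
- vial: bystander: small stoppered vial standing on the worktop, 23 mm across, 40 mm high. Origin: centre of its underside
- tweezers: bystander: forceps lying on the worktop, 118 mm long, 8 mm high. Origin: centre of its underside

How it is judged:
By the outcome, as a careful person would: the job done as asked, in the order asked, and still so for the second after the job is handed in, with the robot touching nothing.
It also fails if it takes over 72 s, if anything falls off the work surface, if the arm or the gripper's body presses on something with over 40 N, if the wrist force passes 120 N, or if a joint passes its speed limit or range.

### The arm

A 6-joint arm with a two-finger parallel gripper is mounted at the origin on a cart in front of the work surface, level with it; the furniture and walls round the work are solid. World frame = base frame: x ahead of the robot, y to its left, z up, the work surface at z = 0. Lengths are in m, angles in rad, forces in N, time in s.
With the tool pointing down it reaches from about 0.35 to 0.875 m from the base axis. Payload 4.2 kg.
Tool frame: the origin (TCP) lies at the very end of the fingers, on their centre line; the grasp point (between the pads) lies 19 mm behind it (manip.grip_point_offset is the distance from the TCP to the grasp point, in m); z points along the fingers, y is the line along which they close (so a half turn about z gives the same grasp; the last joint's range is limited). The gripper opens to 87 mm and grips with 3 to 60 N. Pads are 19 mm wide; open, the fingers measure 117 mm over their backs; the gripper's body (75 mm by 190 mm) begins 51 mm behind the grasp point.
Start: joints at [-0.991, 0.385, 0.008, 0, -1.194, -0.259], TCP at [0.197, -0.593, 0.223] pointing down, gripper open.
Joint ranges: [-3.14, 3.14], [-1.21, 2.06], [-1.07, 1.41], [-3.16, 2.05], [-2.99, -0.16], [-3.1, 3.1]. Speed limits (rad/s): [2.79, 2.79, 3.14, 3.14, 3.14, 3.14].

### API

Orientations are given as [roll, pitch, yaw] about the fixed x, y, z axes, in that order (R = Rz(yaw) Ry(pitch) Rx(roll)).
In Python, from plant import telemetry, optics, workorder, manip gives the robot as it stands. The module is installed in compiled form; this text tells all that it offers.
- The arm moves only by the tool step_arm, never from a script. Its argument "steps" is a list of rows, each a list of 7 numbers: the turn, a rotation vector about the tool's x, y, z as a fraction of full scale, then the shift along the tool's x, y, z as a fraction of full scale, then the closure in counts, from 0 (fully open) to 255 (shut). A call has 1 to 8 rows; each row is the pose to reach, as a shift and turn from the pose commanded when the call began, along the tool's axes at that moment, turning the shorter way round; what a row does not reach only later rows make up. Full scale, the value 1, is 15 cm for a shift and pi rad for a turn. A row lasts 1/10 s, in which the tool goes at most 50 mm and 8.59 degrees, less where a joint would pass 70% of its speed; a pose out of reach is approached as far as the arm can. A call with a number of a shift or a turn outside -1 to 1 is refused whole. A call with a gripper value outside its range is refused whole. The fingers move at their own pace and stop on an object; "grip_force" is the grip in N (left out, the last holds). Time passes only in rows, so rows that repeat a pose let the fingers close. It gives the time, the measured TCP pose, the force, the opening and the grip force at its end, in the units of the state.
- telemetry.get_state(): the state, without advancing time (a new reading comes with each control period).
- optics.grab_frame(name): name is "side" or "top"; returns a dict with "img" (480x640x3 uint8, red, green, blue), "vertical_fov" (degrees; the focal length in pixels is half the picture's height over the tangent of half this angle, whatever the lens; pixels are square), "cx", "cy" (the principal point, pixels), "world_from_camera" (4x4, takes a point from camera to world coordinates). Camera axes: x right, y up, looking along -z (the intrinsics and any distortion apply to the point x, -y, -z); pixel columns grow to the right and rows downward; lengths in m; the calibration is good to about 2 mm. A picture is of the moment at which its call begins. There is no depth.
- workorder.sign_off(): hands the job in; it is judged then, once.
The state is a dict: "t": time; "qpos": joint angles; "joint_vel": joint speeds; "joint_torque": joint torques, N m; "position": TCP position; "eef_rot": TCP orientation; "force": force on the tool from outside, world axes, zero at the start; "moment": the same for the moment, N m; "finger_gap": opening from 0.0 (shut) to 1.0 (fully open); "grip_force": force on a finger pad.
Only numpy, scipy, OpenCV 4.12 (cv2) and the standard library are available. Lean on these libraries where they do the work, as an engineer would, in place of code of your own. Each camera call takes 0.05 s, during which the arm holds its last target. There are 200 camera calls.

## Working session

There is one attempt and no reset: what is moved stays moved. The work goes in short steps, Python scripts to look and compute and a tool call to move; the robot and the scene stay as the last step left them, time stands still between calls to the robot, and variables do not carry over. Pictures are saved under pics/ and viewed, at most 10 in all, crops included, and the job is handed in when it is done.

Besides the shell and the picture viewer there is one more tool, called after "Request:" by a JSON object that holds its "method" and its "body", one argument or row to a line. step_arm: Moves the arm, as the interface text tells. Shift numbers are shares of 15 cm and turn numbers shares of pi rad, none past 1 either way. Its arguments: {"type":"object","properties":{"steps":{"type":"array"},"grip_force":{"type":"number"}},"required":["steps"]}

```bash
mkdir -p pics && python3 - <<'E'
from plant import telemetry, optics, manip
import cv2, numpy as np
np.set_printoptions(precision=4,suppress=True)
s=telemetry.get_state()
print({k:np.round(v,4) for k,v in s.items()}, manip.grip_point_offset)
for n in("side","top"):
    f=optics.grab_frame(n); cv2.imwrite(f"pics/{n}0.png",f["img"][:,:,::-1])
    print(n,{k:v for k,v in f.items() if k not in("img",)}, f["img"].shape)
E
```

```text
{'t': np.float64(0.0), 'qpos': array([-0.9914,  0.3856,  0.0066, -0.0005, -1.194 , -0.2586]), 'joint_vel': array([ 0.0012,  0.0004, -0.001 ,  0.0016, -0.0009,  0.0017]), 'joint_torque': array([ -0.    , -39.0666,  18.7399,   4.2199,   0.0109,  -0.0002]), 'position': array([ 0.1969, -0.5925,  0.2214]), 'eef_rot': array([ 3.1394, -0.0001, -2.821 ]), 'force': array([-0.1156, -0.0716, -0.3427]), 'moment': array([-0.0753, -0.0365, -0.0355]), 'grip_force': np.float64(0.0), 'finger_gap': np.float64(0.9987)} 0.0187
side {'vertical_fov': 43.07489980553016, 'cx': 325.4017210770751, 'cy': 232.1884200154306, 'world_from_camera': array([[ 0.9859,  0.1098, -0.1262,  0.4115],
       [-0.1668,  0.5921, -0.7884, -0.9472],
       [-0.0118,  0.7983,  0.6021,  0.8972],
       [ 0.    ,  0.    ,  0.    ,  1.    ]])} (480, 640, 3)
top {'vertical_fov': 43.69553396714794, 'cx': 314.5436727695388, 'cy': 249.52063711494714, 'world_from_camera': array([[-0.0047,  0.9945, -0.1046,  0.4697],
       [-1.    , -0.0045,  0.0016, -0.0014],
       [ 0.0011,  0.1046,  0.9945,  1.2208],
       [ 0.    ,  0.    ,  0.    ,  1.    ]])} (480, 640, 3)
```

View pics/side0.png

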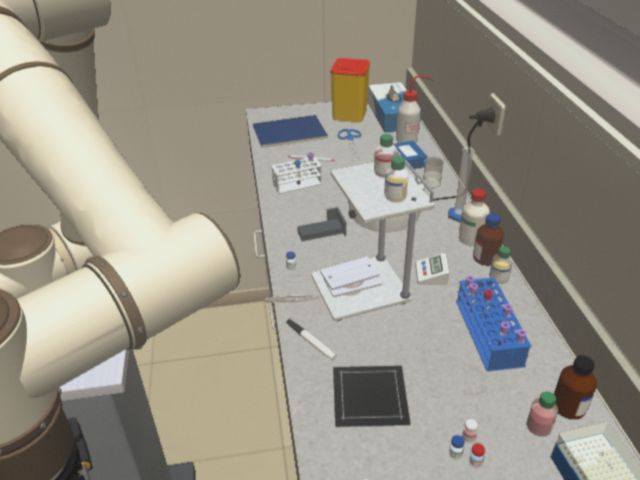

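View pics/top0.png

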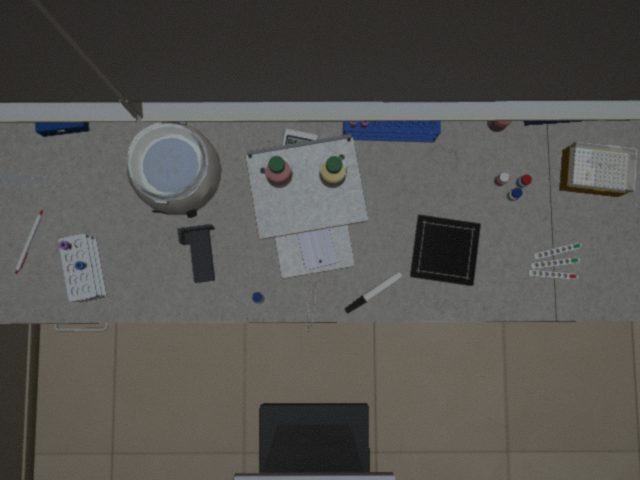

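The side view shows the rack deck and stack at about (350,280), the stop at (322,228) and the pad at (370,395). In the top view the stack is at (318,248), the stop at (200,255) and the pad at (446,250). Next I'll enlarge the parts that matter.

```bash
cat > h.py <<'E'
import numpy as np, cv2
from scipy.spatial.transform import Rotation as R
np.set_printoptions(precision=4,suppress=True)
def ray(f,uv):
    F=240/np.tan(np.radians(f["vertical_fov"]/2)); T=f["world_from_camera"]
    uv=np.atleast_2d(np.asarray(uv,float))
    d=np.c_[(uv[:,0]-f["cx"])/F,-(uv[:,1]-f["cy"])/F,-np.ones(len(uv))]@T[:3,:3].T
    return T[:3,3],d
def onplane(f,uv,z):
    o,d=ray(f,uv); return o+d*((z-o[2])/d[:,2])[:,None]
def proj(f,P):
    F=240/np.tan(np.radians(f["vertical_fov"]/2)); T=f["world_from_camera"]
    c=(np.atleast_2d(P)-T[:3,3])@T[:3,:3]
    return np.c_[f["cx"]-F*c[:,0]/c[:,2], f["cy"]+F*c[:,1]/c[:,2]]
def tri(f1,a,f2,b):   # two-ray closest point, and gap
    o1,d1=ray(f1,a);o2,d2=ray(f2,b);out=[]
    for x,y in zip(d1,d2):
        A=np.c_[x,-y];s=np.linalg.lstsq(A,o2-o1,rcond=None)[0]
        p,q=o1+s[0]*x,o2+s[1]*y; out.append(np.r_[(p+q)/2,np.linalg.norm(p-q)])
    return np.array(out)
def tool(yaw,tilt):  # tool z = forward(yaw)*sin+down*cos ; tool y = horizontal
    f=np.array([np.cos(yaw),np.sin(yaw),0]);z=f*np.sin(tilt)-np.array([0,0,np.cos(tilt)])
    y=np.array([np.sin(yaw),-np.cos(yaw),0]); return np.c_[np.cross(y,z),y,z]
def rows(p0,R0,p,Rt):  # fractions for a step
    return np.r_[R.from_matrix(R0.T@Rt).as_rotvec()/np.pi,R0.T@(np.asarray(p)-p0)/.15]
E
python3 - <<'E'
from h import *
a=cv2.imread("pics/top0.png");b=cv2.imread("pics/side0.png")
g=lambda i:(255*(i/255.)**.6).astype(np.uint8)
r=lambda i,u,v,w,h,W,H:cv2.resize(i[v:v+h,u:u+w],(W,H),interpolation=cv2.INTER_CUBIC)
c=np.zeros((600,800,3),np.uint8)
c[:300,:400]=r(g(a),265,210,100,75,400,300)
c[:300,400:]=r(g(a),160,215,100,75,400,300)
c[300:,:400]=r(b,308,245,100,75,400,300)
c[300:,400:]=r(b,280,190,100,75,400,300)
cv2.imwrite("pics/crop1.png",c)
E
```

```text
(no output)
```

View pics/crop1.png

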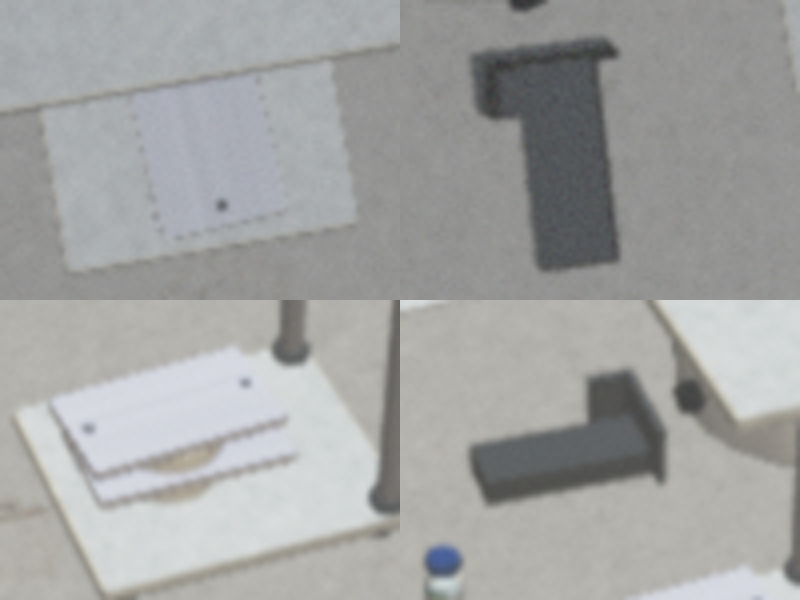

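The top plate is seen whole in the side view (crop corners (50,404), (236,348), (287,417), (97,473)). Its front half is seen from the top, with one dot in both views. The stop's pedestal and walls are clear in both views, with the end wall towards +x and the side wall towards +y.

```bash
cat >> h.py <<'E'
C1=lambda p:np.atleast_2d(p)*.25-.375+np.array([265,210])
C2=lambda p:(np.atleast_2d(p)-[400,0])*.25-.375+np.array([160,215])
C3=lambda p:(np.atleast_2d(p)-[0,300])*.25-.375+np.array([308,245])
C4=lambda p:(np.atleast_2d(p)-[400,300])*.25-.375+np.array([280,190])
E
python3 - <<'E'
from h import *
from plant import optics
S=optics.grab_frame("side");T=optics.grab_frame("top")
def show(n,P): print(n);print(P*1000)
ang=lambda a,b:np.degrees(np.arctan2(*(b-a)[1::-1]))
P=onplane(S,C3([(50,404),(236,348),(287,417),(97,473)]),.066); show("plate side",P); print(P.mean(0)*1e3,[np.linalg.norm(P[i]-P[i-1])*1e3 for i in range(4)],ang(P[0],P[1]),ang(P[3],P[2]))
show("dot tri",tri(S,C3((88,428)),T,C1((222,205))))
Q=onplane(T,C1([(133,95),(158,235),(258,75),(285,210)]),.066);show("plate top",Q);print(ang(Q[1],Q[0]),ang(Q[3],Q[2]))
L=onplane(S,C3([(97,473+13),(105,505),(297,458),(60,432)]),.043);show("low plate side pts (at .043)",L)
show("low bottom near/far at .035",onplane(S,C3([(105,505),(297,460)]),.035))
show("deck tri",tri(S,C3([(18,412),(110,592)]),T,C1([(70,270),(355,222)])))
for k,(f,p) in enumerate([(S,C3([(18,412),(110,592)])),(T,C1([(70,270),(355,222)]))]): D=onplane(f,p,.02);show("deck",D);print(ang(D[1],D[0])-90)
sh=onplane(T,C1([(0,108),(400,45)]),.262);show("shelf",sh);print(ang(sh[1],sh[0])-90)
show("stop near corners tri",tri(S,C4([(471,450),(487,485)]),T,C2([(540,270),(618,260)])))
N=onplane(T,C2([(540,270),(618,260),(522,118),(600,60)]),.02);show("stop top",N);print(ang(N[0],N[2]),ang(N[1],N[3]),ang(N[1],N[0])-90)
N=onplane(S,C4([(471,450),(487,487),(645,455)]),.02);show("stop side",N);print(ang(N[1],N[2]),ang(N[1],N[0])-90)
show("walltop tri end -y corner",tri(S,C4([(663,435),(632,371),(588,378)]),T,C2([(617,53),(472,57),(480,115)])))
for n,f,roi in(("S",S,(320,355,100,80)),("T",T,(400,205,95,90))):
    u,v,w,h=roi;m=(f["img"][v:v+h,u:u+w].max(2)<(70 if n=="S" else 45)).astype(np.uint8)
    c=max(cv2.findContours(m,0,2)[0],key=cv2.contourArea)
    q=cv2.boxPoints(cv2.minAreaRect(c)) if n=="T" else cv2.approxPolyDP(cv2.convexHull(c),6,True)[:,0]
    G=onplane(f,q+[u,v],.006);show("pad"+n,G);print(G.mean(0))
E
```

```text
plate side
[[552.5714  11.3383  66.    ]
 [658.4504  38.8643  66.    ]
 [672.0422 -21.0924  66.    ]
 [567.4096 -45.7702  66.    ]]
[612.6184  -4.165   66.    ] [np.float64(59.00470736695844), np.float64(109.39849916252376), np.float64(61.47796730736884), np.float64(107.50338545377049)] 14.572927011028389 13.270819263600137
dot tri
[[568.5545 -13.9407  68.6188   0.3573]]
plate top
[[622.8398  28.9965  66.    ]
 [554.5475  17.0318  66.    ]
 [632.3833 -31.8678  66.    ]
 [566.3912 -44.4591  66.    ]]
9.937239679911874 10.80218224621505
low plate side pts (at .043)
[[569.9795 -30.6217  43.    ]
 [571.5007 -45.4508  43.    ]
 [676.6683 -28.183   43.    ]
 [558.0517  14.4231  43.    ]]
low bottom near/far at .035
[[572.9988 -37.0059  35.    ]
 [678.7741 -21.107   35.    ]]
deck tri
[[541.3361  61.9641  19.0855   1.5121]
 [565.8413 -81.6863  17.0155   3.1621]]
deck
[[541.9587  60.899   20.    ]
 [566.9048 -84.6372  20.    ]]
9.726443458834297
deck
[[540.5273  61.9753  20.    ]
 [564.0278 -81.3315  20.    ]]
9.312869771833391
shelf
[[591.7972  77.5166 262.    ]
 [616.7655 -84.2586 262.    
[... 213 characters left out ...]
0.    ]
 [637.3978 208.79    20.    ]]
7.667263603079581 5.869225323424076 7.061859399693816
stop side
[[531.9649 233.8997  20.    ]
 [536.4984 195.5257  20.    ]
 [634.6936 209.673   20.    ]]
8.19838370547716 6.737762564830291
walltop tri end -y corner
[[640.2293 196.05    43.5554   5.2873]
 [636.9588 268.691   41.0522   1.4142]
 [608.1308 263.7402  42.8084   2.2582]]
padS
[[ 665.3096 -222.6119    6.    ]
 [ 646.9869 -342.159     6.    ]
 [ 525.0174 -322.5024    6.    ]
 [ 544.9678 -203.4416    6.    ]]
[ 0.5956 -0.2727  0.006 ]
padT
[[ 542.0475 -195.8298    6.    ]
 [ 668.275  -216.5457    6.    ]
 [ 649.1133 -344.7639    6.    ]
 [ 523.2742 -322.6996    6.    ]]
[ 0.5957 -0.27    0.006 ]
```

```bash
cat > ref.py <<'E'
from h import *
def edge(img,p,q,w=2.0,n=40,lo=.12,hi=.88,sgn=0):
    "fit line to strongest gradient of (B-R)*3 or luma across segment p-q"
    p,q=np.array(p,float),np.array(q,float);t=(q-p)/np.linalg.norm(q-p);m=np.array([-t[1],t[0]])
    s=np.linspace(lo,hi,n);o=np.arange(-w,w+.01,.1);X=(p+s[:,None]*(q-p))[:,None]+o[None,:,None]*m
    v=cv2.remap(img.astype(np.float32),X[...,0].astype(np.float32),X[...,1].astype(np.float32),cv2.INTER_LINEAR)
    v=cv2.GaussianBlur(v,(0,0),2);g=np.gradient(v,axis=1); g=np.abs(g) if sgn==0 else sgn*g
    k=g.argmax(1);pts=(p+s[:,None]*(q-p))+o[k][:,None]*m
    l=cv2.fitLine(pts.astype(np.float32),cv2.DIST_HUBER,0,.01,.01).ravel()
    return l[2:],l[:2],np.median(np.abs((pts-l[2:])@[-l[1],l[0]]))
def cross(a,b):
    s=np.linalg.solve(np.c_[a[1],-b[1]],b[0]-a[0]);return a[0]+s[0]*a[1]
def quad(img,c,**k):
    e=[edge(img,c[i],c[(i+1)%4],**k) for i in range(4)]
    return np.array([cross(e[i-1],e[i]) for i in range(4)]),[round(float(x[2]),2) for x in e]
E
python3 - <<'E'
from ref import *
from plant import optics
S=optics.grab_frame("side");T=optics.grab_frame("top")
ang=lambda a,b:np.degrees(np.arctan2(*(b-a)[1::-1]))
ch=lambda f,c:f["img"][:,:,2].astype(float)-f["img"][:,:,0] if c=="br" else f["img"].mean(2)
for c in("br","luma"):
    q,r=quad(ch(S,c),C3([(50,404),(236,348),(287,417),(97,473)]))
    P=onplane(S,q,.066)*1e3;print(c,r,P[:,:2].tolist(),P.mean(0),[np.linalg.norm(P[i]-P[i-1]) for i in range(4)],ang(P[0],P[1]),ang(P[3],P[2]),ang(P[3],P[0])-90)
    t=C1([(133,95),(158,235),(285,210),(258,75)])
    e=[edge(ch(T,c),t[i],t[i+1]) for i in range(3)]
    Q=onplane(T,[cross(e[0],e[1]),cross(e[1],e[2]),e[0][0],e[2][0]],.066)*1e3
    print("top",[x[2] for x in e],Q[:,:2].tolist(),ang(Q[0],Q[2]),ang(Q[1],Q[3]),ang(Q[1],Q[0])-90,np.linalg.norm(Q[0]-Q[1]))
    s=C2([(522,118),(540,270),(618,260),(600,60)])
    e=[edge(ch(T,"luma"),s[i],s[i+1]) for i in range(3)]
Q=onplane(T,[cross(e[0],e[1]),cross(e[1],e[2]),e[0][0],e[2][0]],.02)*1e3
print("stop",Q[:,:2].tolist(),ang(Q[0],Q[2]),ang(Q[1],Q[3]),ang(Q[1],Q[0])-90)
E
```

```text
br [0.04, 0.13, 0.11, 0.05] [[552.5211311291838, 16.567988829127245], [658.2100320614952, 41.93807831630225], [673.2184306518075, -19.69754578167826], [566.2887985371318, -46.07731746357779]] [612.5596  -1.8172  66.    ] [np.float64(64.14033883885166), np.float64(108.69123801331551), np.float64(63.43659973700705), np.float64(110.13554638793518)] 13.498169740645425 13.858268704458235 12.394942876834648
top [np.float64(0.04713011237149218), np.float64(0.0842760157702325), np.float64(0.07916137983094834)] [[553.0958811572426, 13.740450770974213], [567.1260628241231, -45.82845968518854], [588.7567875709498, 22.03606799111148], [595.2969385622846, -38.90435452950837]] 13.095525550989219 13.808965842941198 13.253248940282788 61.19886510826819
luma [0.03, 0.58, 0.04, 0.04] [[552.6491093341809, 15.263706400894804], [661.5112609573417, 41.232356492235446], [669.0807745157075, -20.417091428106215], [566.6271889574956, -45.89432525567516]] [612.4671  -2.4538  66.    ] [np.float64(62.73509022916711), np.float64(111.91666025927746), np.float64(62.11241393146141), np.float64(105.57379711480718)] 13.41694606546648 13.964553258539235 12.874201111453104
top [np.float64(0.04137235266080859), np.float64(0.02998656353384897), np.float64(0.034491324683168484)] [[553.0042592999724, 13.769055833007526], [567.0869799103656, -46.00194308877081], [588.7367501255932, 22.15063851555845], [600.5307503219227, -37.70789441003106]] 13.200915895277255 13.928331636885853 13.257736607830054 61.407616236893766
stop [[529.1188162676217, 239.72375996086296], [535.7069154034582, 197.35188418242782], [567.8087317911089, 244.4296672536952], [580.4353587263265, 202.87377108779614]] 6.934899099537987 7.037760164774584 8.837746063779306
```

```bash
cat > plan.py <<'E'
from h import *
from plant import telemetry
def flip(yaw,tilt): M=tool(np.radians(yaw),np.radians(tilt)); return np.c_[-M[:,0],-M[:,1],M[:,2]]
def plan(tg,start=None):
    "tg: list of (x,y,z mm, yaw, tilt deg); prints one step row per target, chained calls"
    s=telemetry.get_state()
    if start is None: p,M=np.array(s["position"]),R.from_euler("xyz",s["eef_rot"]).as_matrix()
    else: p,M=np.array(start[:3])/1e3,flip(*start[3:])
    print("now",round(float(s["t"]),2),p*1e3,"gap",round(float(s["finger_gap"]),3),"F",s["force"])
    for t in tg:
        r=np.round(rows(p,M,np.array(t[:3])/1e3,flip(*t[3:])),3)
        print(t,"->",", ".join(f"{x:g}" for x in r), "n>=",int(np.ceil(max(np.linalg.norm(r[3:])*3,np.linalg.norm(r[:3])*180/8.59))))
        p=p+M@r[3:]*.15; M=M@R.from_rotvec(r[:3]*np.pi).as_matrix()
E
python3 - <<'E'
from plan import *
print(flip(18.3,0),R.from_euler("xyz",telemetry.get_state()["eef_rot"]).as_matrix())
plan([(290,-480,240,16,10),(390,-350,220,14,25),(460,-220,200,13.4,30),(500,-100,180,13.4,30),(525,-23.5,160,13.4,30)])
E
```

```text
[[-0.9494 -0.314   0.    ]
 [-0.314   0.9494  0.    ]
 [-0.     -0.     -1.    ]] [[-0.949  -0.3153 -0.0002]
 [-0.3153  0.949   0.0006]
 [ 0.      0.0007 -1.    ]]
now 0.3 [ 197.0395 -592.932   222.2061] gap 0.999 F [0.0941 0.7304 0.7931]
(290, -480, 240, 16, 10) -> 0.001, -0.056, 0.013, -0.825, 0.519, -0.118 n>= 3
(390, -350, 220, 14, 25) -> 0.004, -0.083, 0.011, -0.844, 0.649, 0.286 n>= 4
(460, -220, 200, 13.4, 30) -> 0.001, -0.028, 0.003, -0.543, 0.729, 0.4 n>= 3
(500, -100, 180, 13.4, 30) -> 0, 0, -0, -0.317, 0.716, 0.339 n>= 3
(525, -23.5, 160, 13.4, 30) -> 0, 0, -0, -0.176, 0.458, 0.256 n>= 2
```

Request:
{"method": "step_arm", "body": {
  "steps": [
    [0.001, -0.056, 0.013, -0.825, 0.519, -0.118, 0],
    [0.001, -0.056, 0.013, -0.825, 0.519, -0.118, 0],
    [0.001, -0.056, 0.013, -0.825, 0.519, -0.118, 0],
    [0.001, -0.056, 0.013, -0.825, 0.519, -0.118, 0]
  ],
  "grip_force": 40
}}

```text
t: 0.7
position: [0.2924, -0.4773, 0.2419]
eef_rot: [-3.14, 0.178, -2.857]
force: [0.2, -0.6, -0.0]
finger_gap: 0.997
grip_force: 0.0
```

Request:
{"method": "step_arm", "body": {
  "steps": [
    [0.004, -0.083, 0.011, -0.844, 0.649, 0.286, 0],
    [0.004, -0.083, 0.011, -0.844, 0.649, 0.286, 0],
    [0.004, -0.083, 0.011, -0.844, 0.649, 0.286, 0],
    [0.004, -0.083, 0.011, -0.844, 0.649, 0.286, 0],
    [0.004, -0.083, 0.011, -0.844, 0.649, 0.286, 0]
  ]
}}

```text
t: 1.2
position: [0.3906, -0.3485, 0.2201]
eef_rot: [-3.141, 0.437, -2.895]
force: [-0.1, -0.1, 0.1]
finger_gap: 1.003
grip_force: 0.0
```

Request:
{"method": "step_arm", "body": {
  "steps": [
    [0.001, -0.028, 0.003, -0.543, 0.729, 0.4, 0],
    [0.001, -0.028, 0.003, -0.543, 0.729, 0.4, 0],
    [0.001, -0.028, 0.003, -0.543, 0.729, 0.4, 0],
    [0.001, -0.028, 0.003, -0.543, 0.729, 0.4, 0]
  ]
}}

```text
t: 1.6
position: [0.461, -0.2155, 0.1993]
eef_rot: [3.139, 0.523, -2.901]
force: [-0.6, -1.0, 0.1]
finger_gap: 1.003
grip_force: 0.0
```

Request:
{"method": "step_arm", "body": {
  "steps": [
    [0, 0, 0, -0.317, 0.716, 0.339, 0],
    [0, 0, 0, -0.317, 0.716, 0.339, 0],
    [0, 0, 0, -0.317, 0.716, 0.339, 0],
    [0, 0, 0, -0.317, 0.716, 0.339, 0]
  ]
}}

```text
t: 2.0
position: [0.5, -0.0987, 0.1792]
eef_rot: [-3.141, 0.522, -2.904]
force: [-0.5, -0.4, 0.4]
finger_gap: 1.002
grip_force: 0.0
```

```bash
python3 - <<'E'
from plan import *
s=telemetry.get_state();print(s["qpos"],np.degrees(s["eef_rot"]))
plan([(525.3,-23.5,159,13.4,30),(585.3,-9.3,55,13.4,30)])
E
```

```text
[ 0.062   0.0446 -0.5984 -0.2148 -0.4207 -1.2214] [-179.9826   29.9318 -166.3655]
now 2.0 [499.9923 -98.6537 179.2005] gap 1.002 F [-0.4622 -0.4284  0.3671]
(525.3, -23.5, 159, 13.4, 30) -> 0.001, -0, 0.001, -0.177, 0.447, 0.257 n>= 2
(585.3, -9.3, 55, 13.4, 30) -> -0, -0, 0, -0.011, 0.001, 0.806 n>= 3
```

Request:
{"method": "step_arm", "body": {
  "steps": [
    [0.001, 0, 0.001, -0.177, 0.447, 0.257, 0],
    [0.001, 0, 0.001, -0.177, 0.447, 0.257, 0],
    [0.001, 0, 0.001, -0.177, 0.447, 0.257, 0]
  ]
}}

```text
t: 2.3
position: [0.526, -0.0249, 0.159]
eef_rot: [-3.139, 0.523, -2.909]
force: [-0.4, -0.7, 0.1]
finger_gap: 0.997
grip_force: 0.0
```

Request:
{"method": "step_arm", "body": {
  "steps": [
    [0, 0, 0, -0.003, 0, 0.25, 0],
    [0, 0, 0, -0.006, 0, 0.45, 0],
    [0, 0, 0, -0.009, 0, 0.65, 0],
    [0, 0, 0, -0.011, 0.001, 0.806, 0],
    [0, 0, 0, -0.011, 0.001, 0.806, 0],
    [0, 0, 0, -0.011, 0.001, 0.806, 0]
  ]
}}

```text
t: 2.9
position: [0.5901, -0.023, 0.0612]
eef_rot: [3.109, 0.516, -2.914]
force: [-1.0, -0.1, 0.2]
finger_gap: 0.999
grip_force: 0.0
```

```bash
python3 - <<'E'
from plan import *
from plant import optics
plan([(585.3,-9.3,55,13.4,30)])
c=np.zeros((600,800,3),np.uint8)
for i,(n,u,v) in enumerate((("top",240,190),("side",290,200))):
    f=optics.grab_frame(n);cv2.imwrite(f"pics/{n}1.png",f["img"][:,:,::-1])
    c[100:500,i*400:i*400+400]=cv2.resize((255*(f["img"][v:v+130,u:u+130,::-1]/255.)**(.7)).astype(np.uint8),(400,400),interpolation=2)
cv2.imwrite("pics/crop2.png",c)
E
```

```text
now 2.9 [590.0743 -23.0359  61.2194] gap 0.999 F [-0.9997 -0.0547  0.2043]
(585.3, -9.3, 55, 13.4, 30) -> 0.01, -0.002, -0.002, 0.029, 0.095, 0.034 n>= 1
```

View pics/crop2.png

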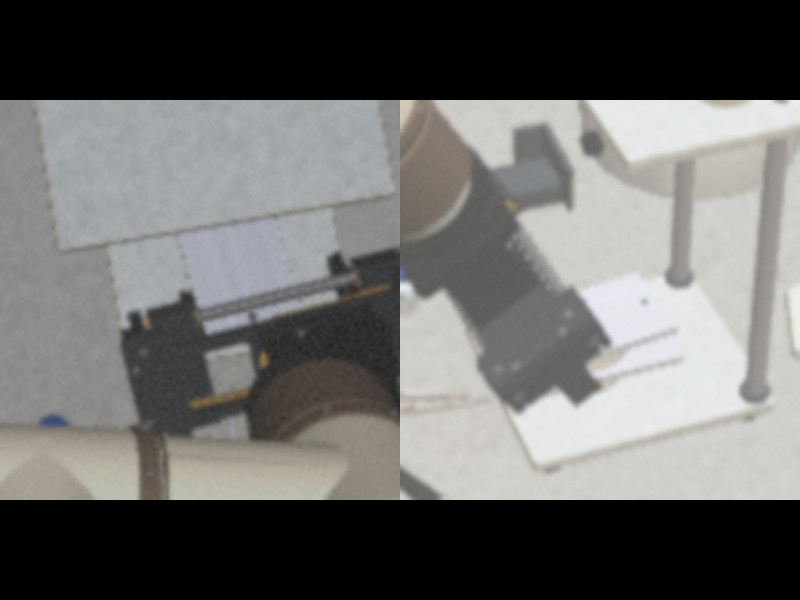

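The picture shows the arm off to the -y side of the target, with the left finger beside the plate edge. I'll check the joints, since the wrist may be near its limit.

```bash
python3 - <<'E'
from plan import *
s=telemetry.get_state();print(s["qpos"],s["joint_vel"],s["position"],s["eef_rot"])
E
```

```text
[ 0.1971  0.3598 -0.5411 -0.3094 -0.1609 -1.237 ] [ 0.0146 -0.0175 -0.0068 -0.0098  0.0031  0.0044] [ 0.5896 -0.0223  0.0623] [ 3.1088  0.5177 -2.9121]
```

```bash
python3 - <<'E'
from plan import *
plan([(565,-20,115,13.4,24),(562,-14.5,110,13.4,24)])
E
```

```text
now 3.0 [589.5774 -22.2649  62.3274] gap 0.997 F [-0.8474 -0.0724  0.4293]
(565, -20, 115, 13.4, 24) -> 0.01, 0.031, -0.001, -0.038, 0.064, -0.38 n>= 2
(562, -14.5, 110, 13.4, 24) -> -0, 0, 0, 0.024, 0.041, 0.025 n>= 1
```

Request:
{"method": "step_arm", "body": {
  "steps": [
    [0.01, 0.031, 0, -0.038, 0.064, -0.38, 0],
    [0.01, 0.031, 0, -0.038, 0.064, -0.38, 0],
    [0.01, 0.031, 0, -0.038, 0.064, -0.38, 0]
  ]
}}

```text
t: 3.3
position: [0.5658, -0.0185, 0.1191]
eef_rot: [-3.14, 0.427, -2.905]
force: [-0.1, -0.8, 0.7]
finger_gap: 0.997
grip_force: 0.0
```

```bash
python3 - <<'E'
from plan import *
from ref import *
from plant import optics
s=telemetry.get_state();print(s["qpos"],np.degrees(s["eef_rot"]))
plan([(562,-14.5,108,13.4,24),(585.2,-9.4,55,13.4,24)])
ang=lambda a,b:np.degrees(np.arctan2(*(b-a)[1::-1]))
T=optics.grab_frame("top");L=T["img"].mean(2);cv2.imwrite("pics/top2.png",T["img"][:,:,::-1])
S=optics.grab_frame("side");cv2.imwrite("pics/side2.png",S["img"][:,:,::-1])
M=S["img"].mean(2)
# +y long edge, far short edge & -y long edge seen from side
q=C3([(50,404),(236,348),(287,417),(97,473)])
e=[edge(M,q[0],q[1],lo=.6,hi=.92),edge(M,q[1],q[2]),edge(M,q[2],q[3],lo=.05,hi=.5)]
P=onplane(S,[cross(e[0],e[1]),cross(e[1],e[2]),e[0][0],e[2][0]],.066)*1e3
print([x[2] for x in e],P[:,:2],ang(P[2],P[0]),ang(P[3],P[1]))
E
```

```text
[ 0.2595  0.2346 -0.6124  0.0382 -0.2969 -1.6284] [-179.9093   24.4752 -166.4586]
now 3.3 [565.8497 -18.5447 119.0719] gap 0.997 F [-0.1351 -0.788   0.6683]
(562, -14.5, 108, 13.4, 24) -> -0, 0.003, 0.001, 0.048, 0.032, 0.059 n>= 1
(585.2, -9.4, 55, 13.4, 24) -> -0, -0, -0, -0.002, -0.002, 0.388 n>= 2
[np.float64(0.058782494637948116), np.float64(1.4621156494894287), np.float64(0.03551841455040268)] [[656.4352  42.8719]
 [674.4402 -18.1948]
 [633.894   35.9839]
 [639.06   -28.7813]] 16.991844457901895 16.658343746211827
```

```bash
python3 - <<'E'
from plan import *
from ref import *
from plant import optics
S=optics.grab_frame("side")
q=C3([(50,404),(236,348),(287,417),(97,473)])
ang=lambda a,b:np.degrees(np.arctan2(*(b-a)[1::-1]))
for n in("side0","side2"):
    M=cv2.imread(f"pics/{n}.png").mean(2)
    for (a,b,lo,hi) in((0,1,.5,.92),(2,3,.05,.6)):
        x=edge(M,q[a],q[b],lo=lo,hi=hi);P=onplane(S,[x[0]-8*x[1],x[0],x[0]+8*x[1]],.066)*1e3;print(n,a,x[2],P[:,:2].ravel(),ang(P[0],P[2])%180)
a=cv2.imread("pics/side0.png");b=cv2.imread("pics/side2.png")
c=np.hstack([cv2.resize(x[240:315,305:405],(400,300),interpolation=2) for x in(a,b)])
t=np.hstack([cv2.resize((255*(cv2.imread(f"pics/{n}.png")[210:285,265:365]/255.)**.6).astype(np.uint8),(400,300),interpolation=2) for n in("top0","top2")])
cv2.imwrite("pics/crop3.png",np.vstack([c,t]))
E
```

```text
side0 0 0.03955962166919806 [608.4559  28.7975 626.0279  32.8619 643.7476  36.9604] 13.023347188695555
side0 2 0.028725190651732936 [625.0431 -31.466  642.0801 -27.1975 659.2682 -22.8911] 14.065617630624178
side2 0 0.043622519664874716 [613.499   29.799  631.1275  35.1322 648.9319  40.5187] 16.83245435074069
side2 2 0.03619219603621546 [618.8273 -34.7457 635.7942 -29.7016 652.9285 -24.6077] 16.55684941831006
```

View pics/crop3.png

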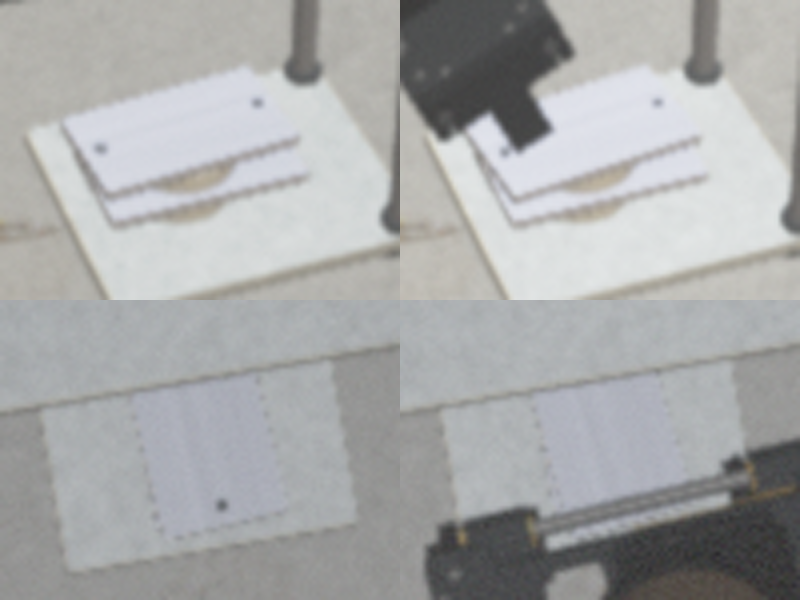

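The top plate was nudged about 3° by the missed approach, and is now at yaw 16.7° with its centre at (612.6,-3.5) mm. The lower pieces look unmoved. I'll grip it in its new pose at a smaller tilt.

```bash
python3 - <<'E'
from plan import *
plan([(562.4,-18.5,110,16.7,24),(585.8,-11.5,55,16.7,24)])
E
```

```text
now 3.45 [564.8106 -19.0932 114.7816] gap 0.992 F [-0.3515 -0.0514  0.2333]
(562.4, -18.5, 110, 16.7, 24) -> -0.007, 0.001, -0.017, 0.026, 0.007, 0.023 n>= 1
(585.8, -11.5, 55, 16.7, 24) -> -0, -0, -0, 0.001, 0.001, 0.401 n>= 2
```

Request:
{"method": "step_arm", "body": {
  "steps": [
    [-0.007, 0.001, -0.017, 0.026, 0.007, 0.023, 0],
    [-0.007, 0.001, -0.017, 0.026, 0.007, 0.023, 0]
  ]
}}

```text
t: 3.65
position: [0.563, -0.0189, 0.1086]
eef_rot: [3.141, 0.416, -2.854]
force: [1.2, -0.4, -0.2]
finger_gap: 0.999
grip_force: 0.0
```

Request:
{"method": "step_arm", "body": {
  "steps": [
    [0, 0, 0, 0, 0, 0.12, 0],
    [0, 0, 0, 0, 0, 0.2, 0],
    [0, 0, 0, 0, 0, 0.2, 0]
  ]
}}

```text
t: 3.95
position: [0.5739, -0.0154, 0.0795]
eef_rot: [3.142, 0.412, -2.853]
force: [0.8, 0.0, 0.1]
finger_gap: 0.999
grip_force: 0.0
```

```bash
python3 - <<'E'
from plan import *
s=telemetry.get_state();print(s["qpos"],np.degrees(s["eef_rot"]))
plan([(585.8,-11.5,55,16.7,24)])
E
```

```text
[ 0.2448  0.3178 -0.5813 -0.0685 -0.2605 -1.4643] [ 179.9987   23.6154 -163.4549]
now 3.95 [573.9355 -15.3781  79.4584] gap 0.999 F [0.8041 0.0135 0.1122]
(585.8, -11.5, 55, 16.7, 24) -> -0, -0.002, -0.001, -0.011, 0.002, 0.183 n>= 1
```

Request:
{"method": "step_arm", "body": {
  "steps": [
    [0, 0, 0, -0.006, 0.001, 0.1, 0],
    [0, -0.002, -0.001, -0.011, 0.002, 0.183, 0],
    [0, -0.002, -0.001, -0.011, 0.002, 0.183, 0],
    [0, -0.002, -0.001, -0.011, 0.002, 0.183, 0]
  ]
}}

```text
t: 4.35
position: [0.5865, -0.0113, 0.0571]
eef_rot: [-3.14, 0.422, -2.848]
force: [-0.3, 0.7, 0.5]
finger_gap: 1.0
grip_force: 0.0
```

Request:
{"method": "step_arm", "body": {
  "steps": [
    [0, 0, 0, 0, 0, 0, 50],
    [0, 0, 0, 0, 0, 0, 60],
    [0, 0, 0, 0, 0, 0, 68],
    [0, 0, 0, 0, 0, 0, 76],
    [0, 0, 0, 0, 0, 0, 90],
    [0, 0, 0, 0, 0, 0, 120],
    [0, 0, 0, 0, 0, 0, 120]
  ],
  "grip_force": 40
}}

```text
t: 5.05
position: [0.5868, -0.0113, 0.0577]
eef_rot: [-3.14, 0.423, -2.848]
force: [-1.6, -0.7, 3.6]
finger_gap: 0.701
grip_force: 39.9
```

```bash
python3 - <<'E'
from plan import *
s=telemetry.get_state();print(s["qpos"],np.degrees(s["eef_rot"]),s["grip_force"])
plan([(585.8,-11.5,75,16.7,24),(545,-20,115,13,24),(500,75,125,8,24),(520,190,125,7.2,24)])
E
```

```text
[ 0.246   0.3709 -0.5741 -0.0867 -0.2036 -1.4426] [-179.8845   24.2486 -163.1824] 39.907954931259155
now 5.05 [586.7705 -11.2852  57.6713] gap 0.701 F [-1.6012 -0.729   3.6481]
(585.8, -11.5, 75, 16.7, 24) -> -0, 0.001, 0.001, -0.041, 0, -0.108 n>= 1
(545, -20, 115, 13, 24) -> 0.008, 0, 0.018, 0.144, 0.024, -0.356 n>= 2
(500, 75, 125, 8, 24) -> 0.011, 0, 0.026, 0.108, 0.684, -0.122 n>= 3
(520, 190, 125, 7.2, 24) -> 0.002, 0, 0.004, -0.217, 0.741, 0.098 n>= 3
```

Request:
{"method": "step_arm", "body": {
  "steps": [
    [0, 0, 0, -0.01, 0, -0.03, 120],
    [0, 0, 0, -0.04, 0, -0.108, 120],
    [0, 0, 0, -0.04, 0, -0.108, 120]
  ]
}}

```text
t: 5.35
position: [0.5865, -0.0113, 0.0765]
eef_rot: [-3.139, 0.426, -2.847]
force: [-1.1, 0.1, -0.8]
finger_gap: 0.704
grip_force: 39.9
```

Request:
{"method": "step_arm", "body": {
  "steps": [
    [0.004, 0, 0.008, 0.05, 0.008, -0.12, 120],
    [0.006, 0, 0.013, 0.1, 0.016, -0.24, 120],
    [0.008, 0, 0.018, 0.144, 0.024, -0.356, 120],
    [0.008, 0, 0.018, 0.144, 0.024, -0.356, 120]
  ]
}}

```text
t: 5.75
position: [0.5436, -0.0202, 0.1158]
eef_rot: [-3.14, 0.425, -2.91]
force: [1.0, 0.6, -1.8]
finger_gap: 0.704
grip_force: 39.9
```

Request:
{"method": "step_arm", "body": {
  "steps": [
    [0.004, 0, 0.009, 0.036, 0.228, -0.04, 120],
    [0.008, 0, 0.018, 0.072, 0.456, -0.08, 120],
    [0.011, 0, 0.026, 0.108, 0.684, -0.122, 120],
    [0.011, 0, 0.026, 0.108, 0.684, -0.122, 120]
  ]
}}

```text
t: 6.15
position: [0.508, 0.0622, 0.1295]
eef_rot: [-3.14, 0.415, -2.993]
force: [1.8, -0.3, -1.1]
finger_gap: 0.704
grip_force: 39.9
```

Request:
{"method": "step_arm", "body": {
  "steps": [
    [0.001, 0, 0.002, -0.07, 0.25, 0.033, 120],
    [0.002, 0, 0.004, -0.145, 0.5, 0.066, 120],
    [0.002, 0, 0.004, -0.217, 0.741, 0.098, 120],
    [0.002, 0, 0.004, -0.217, 0.741, 0.098, 120],
    [0.002, 0, 0.004, -0.217, 0.741, 0.098, 120]
  ]
}}

```text
t: 6.65
position: [0.527, 0.177, 0.1284]
eef_rot: [-3.138, 0.414, -3.004]
force: [-1.0, -1.0, -2.7]
finger_gap: 0.706
grip_force: 39.9
```

```bash
python3 - <<'E'
from plan import *
from ref import *
from plant import optics
s=telemetry.get_state();print(s["qpos"],np.degrees(s["eef_rot"]),s["grip_force"])
c,sn=np.cos(np.radians(7.3)),np.sin(np.radians(7.3))
loc=lambda x,y,z:(584.8+c*x-sn*y,223.3+sn*x+c*y,z,7.3,24)
plan([loc(-33,-6,70),loc(-33,-6,30)])
T=optics.grab_frame("top");S=optics.grab_frame("side")
g=(255*(T["img"][200:290,160:280,::-1]/255.)**.6).astype(np.uint8)
cv2.imwrite("pics/crop4.png",np.vstack([cv2.resize(g,(400,300),interpolation=2),cv2.resize(S["img"][180:270,270:390,::-1],(400,300),interpolation=2)]))
E
```

```text
[ 0.5929  0.1917 -0.8743  0.9531 -0.2225 -2.934 ] [-179.8174   23.7201 -172.1355] 39.90194320678711
now 6.65 [526.9657 176.9774 128.3786] gap 0.706 F [-0.9802 -1.021  -2.6541]
(np.float64(552.8298710461371), np.float64(213.15550126061527), 70, 7.3, 24) -> 0, -0.002, 0.003, -0.03, 0.217, 0.438 n>= 2
(np.float64(552.8298710461371), np.float64(213.15550126061527), 30, 7.3, 24) -> 0, 0, -0, 0.109, -0.001, 0.243 n>= 1
```

View pics/crop4.png

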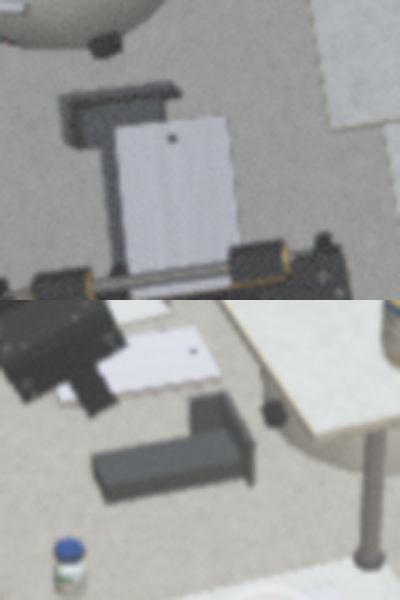

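The picture shows the plate held level above the stop. However, q6 is near its limit at this yaw. I'll use yaw 14° here to lay the plate down a little off the corner, then regrip it with the tool vertical.

```bash
python3 - <<'E'
from plan import *
plan([(553.8,207,90,14,24),(553.8,207,50,14,24)])
E
```

```text
now 6.75 [526.501  175.4539 128.4259] gap 0.706 F [-0.2453 -0.2109 -1.9696]
(553.8, 207, 90, 14, 24) -> -0.015, -0.002, -0.032, -0.088, 0.185, 0.318 n>= 2
(553.8, 207, 50, 14, 24) -> -0, 0, 0, 0.109, 0, 0.243 n>= 1
```

Request:
{"method": "step_arm", "body": {
  "steps": [
    [-0.008, -0.001, -0.016, -0.044, 0.09, 0.16, 120],
    [-0.015, -0.002, -0.032, -0.088, 0.185, 0.318, 120],
    [-0.015, -0.002, -0.032, -0.088, 0.185, 0.318, 120],
    [-0.015, -0.002, -0.032, -0.088, 0.185, 0.318, 120],
    [-0.015, -0.002, -0.032, -0.088, 0.185, 0.318, 120]
  ]
}}

```text
t: 7.25
position: [0.5566, 0.2083, 0.1034]
eef_rot: [-3.139, 0.399, -2.897]
force: [-0.4, 0.1, -1.5]
finger_gap: 0.707
grip_force: 39.9
```

```bash
python3 - <<'E'
from plan import *
s=telemetry.get_state();print(s["qpos"],np.degrees(s["eef_rot"]))
plan([(553.8,207,50,14,24),(553.8,207,30,14,24)])
E
```

```text
[ 0.5817  0.2864 -0.814   0.9598 -0.1605 -2.8373] [-179.8586   22.855  -166.0038]
now 7.25 [556.5951 208.2779 103.4287] gap 0.707 F [-0.4382  0.0592 -1.5288]
(553.8, 207, 50, 14, 24) -> -0.001, -0.006, -0, 0.157, -0.003, 0.32 n>= 2
(553.8, 207, 30, 14, 24) -> 0, -0, -0, 0.054, -0, 0.122 n>= 1
```

The wrist limit (q5 at -0.16) rules out this tilt at the stop. I'll fit a small kinematic model to the logged poses so I can plan feasible ones.

```bash
cat > kin.py <<'E'
from plan import *
from scipy.optimize import least_squares
D=[([-.9914,.3856,.0066,-.0005,-1.194,-.2586],[.1969,-.5929,.2222],[3.1394,-.0001,-2.821]),
([.062,.0446,-.5984,-.2148,-.4207,-1.2214],[.5,-.0987,.1792],np.radians([-179.98,29.93,-166.366])),
([.1971,.3598,-.5411,-.3094,-.1609,-1.237],[.5896,-.0223,.0623],[3.1088,.5177,-2.9121]),
([.2595,.2346,-.6124,.0382,-.2969,-1.6284],[.5658,-.0185,.1191],np.radians([-179.909,24.475,-166.459])),
([.2448,.3178,-.5813,-.0685,-.2605,-1.4643],[.5739,-.0154,.0795],np.radians([180,23.615,-163.455])),
([.246,.3709,-.5741,-.0867,-.2036,-1.4426],[.5868,-.0113,.0577],np.radians([-179.88,24.249,-163.182])),
([.5929,.1917,-.8743,.9531,-.2225,-2.934],[.527,.177,.1284],np.radians([-179.82,23.72,-172.135])),
([.5817,.2864,-.814,.9598,-.1605,-2.8373],[.5566,.2083,.1034],np.radians([-179.86,22.855,-166.0]))]
def fk(q,p):
    a1,h,L1,L2,a,d,Lt,c=p; e=lambda ax,t:R.from_euler(ax,t).as_matrix()
    B=e("z",q[0]);F=B@e("y",q[1]-q[2])
    W=B@np.array([a1,d,h])+B@e("y",q[1])@np.array([0,0,L1])+F@np.array([L2,0,a])
    M=F@e("x",-q[3])@e("y",-q[4])@e("x",-q[5]+c)@np.array([[0,0,1],[0,1,0],[-1,0,0.]])
    return W+M[:,2]*Lt,M
def res(p,w=.3):
    o=[]
    for q,x,r in D:
        P,M=fk(q,p); o+=list(P-x)+list(w*(R.from_euler("xyz",r).inv()*R.from_matrix(M)).as_rotvec())
    return np.array(o)
S=[least_squares(res,[0,.3,.4,.35,0,-.16,.25,c]) for c in(0,1.57,3.14,-1.57)]
B=min(S,key=lambda s:s.cost);par=B.x
LO=np.array([-3.14,-1.21,-1.07,-3.16,-2.99,-3.1]);HI=np.array([3.14,2.06,1.41,2.05,-.16,3.1])
def ik(t,q0,half=False):
    M=flip(*t[3:]); M=M@np.diag([-1,-1,1]) if half else M
    f=lambda q:np.r_[(fk(q,par)[0]-np.array(t[:3])/1e3)*3,R.from_matrix(M.T@fk(q,par)[1]).as_rotvec()]
    s=least_squares(f,np.clip(q0,LO+1e-3,HI-1e-3),bounds=(LO,HI));return s.x,np.sqrt(2*s.cost)
E
python3 - <<'E'
from kin import *
print("rms",np.sqrt(np.mean(B.fun**2)),par,np.abs(B.fun).max())
q0=D[-1][0]
for y in(7.3,14,20,30):
  for ti in(24,18,14,10):
    for half in(0,1):
      q,e=ik((554,207,22,y,ti),np.array(q0)+[0,0,0,0,0,np.pi*half],half); print(y,ti,half,q,"err",round(e,4)) if e<.003 else None
q1=np.array(D[5][0])+[0,0,0,0,0,np.pi]
print("rack")
for t in((590,-11,34,9,24),(590,-11,34,9,20),(590,-11,34,9,18),(615,-3,49,10,25),(615,-3,49,10,30),(600,-275,13,10,25),(600,-275,13,-10,25)):
    for h in (0,1): q,e=ik(t,q1-[0,0,0,0,0,np.pi*(1-h)],h);print(t,h,q,round(e,4))
E
```

```text
rms 0.013978262275911856 [ 0.3215 -0.1969  0.2801  0.1377  0.1311 -0.1485 -0.0703 -1.5708] 0.043153518587377065
rack
(590, -11, 34, 9, 24) 0 [ 0.2261  0.4039 -0.6498  0.3545 -0.16   -1.9864] 0.1347
(590, -11, 34, 9, 24) 1 [ 0.2261  0.4039 -0.6498  0.3545 -0.16    1.1552] 0.1347
(590, -11, 34, 9, 20) 0 [ 0.2275  0.3868 -0.7236  0.2562 -0.16   -1.8915] 0.1085
(590, -11, 34, 9, 20) 1 [ 0.2275  0.3868 -0.7236  0.2562 -0.16    1.2501] 0.1085
(590, -11, 34, 9, 18) 0 [ 0.2283  0.3794 -0.7597  0.2171 -0.16   -1.8541] 0.095
(590, -11, 34, 9, 18) 1 [ 0.2283  0.3794 -0.7597  0.2171 -0.16    1.2875] 0.095
(615, -3, 49, 10, 25) 0 [ 0.2321  0.4846 -0.5209  0.2144 -0.16   -1.8355] 0.0747
(615, -3, 49, 10, 25) 1 [ 0.2321  0.4846 -0.5209  0.2144 -0.16    1.3061] 0.0747
(615, -3, 49, 10, 30) 0 [ 0.2302  0.515  -0.4139  0.2834 -0.16   -1.9003] 0.1042
(615, -3, 49, 10, 30) 1 [ 0.2302  0.515  -0.4139  0.2834 -0.16    1.2413] 0.1042
(600, -275, 13, 10, 25) 0 [-0.1865  0.6611 -0.505  -1.6141 -0.16    0.3735] 0.0102
(600, -275, 13, 10, 25) 1 [-0.1886  0.6716 -0.4408 -1.2028 -0.16    3.1   ] 0.0323
(600, -275, 13, -10, 25) 0 [-0.2078  0.7151 -0.2863 -0.0975 -0.16   -1.444 ] 0.0871
(600, -275, 13, -10, 25) 1 [-0.2078  0.7151 -0.2863 -0.0975 -0.16    1.6976] 0.0871
```

```bash
python3 - <<'E'
import re
s=open("kin.py").read()
s=s.replace("a1,h,L1,L2,a,d,Lt,c=p;","a1,h,L1,L2,a,d,Lt,c,k3,k2=p; s2,s4,s6=SG;")
s=s.replace('e("y",q[1]-q[2])','e("y",q[1]-q[2]+k3)').replace('e("y",q[1])@','e("y",q[1]+k2)@').replace('e("x",-q[3])','e("x",s4*q[3])').replace('e("x",-q[5]+c)','e("x",s6*q[5]+c)').replace("return W+M[:,2]*Lt,M","return W+M[:,2]*Lt,M")
i=s.index("S=[least");j=s.index("LO=")
s=s[:i]+'''best=None
for SG in [(1,a,b) for a in(1,-1) for b in(1,-1)]:
    for c in(0,1.57,3.14,-1.57):
        b=least_squares(res,[0,.3,.4,.35,0,-.16,.25,c,0,0],x_scale=.1,max_nfev=300)
        if best is None or b.cost<best[0]: best=(b.cost,b,SG)
B,SG=best[1:];par=B.x
'''+s[j:]
open("kin.py","w").write(s)
E
python3 - <<'E'
from kin import *
print(SG,par);print(B.fun.reshape(-1,6)*1e3)
E
```

```text
(1, -1, -1) [ 0.2001 -0.1729  0.3021  0.1341  0.1335 -0.1489 -0.0929  4.7123 -0.0025
  0.4806]
[[  9.2089   5.8914 -31.6712   0.7129  -0.1888  -0.0269]
 [  1.8402 -27.4184  16.6048   0.0969  -0.7364  -0.0699]
 [ -3.4164 -17.088   25.1766   0.0233  -0.7429  -0.0471]
 [  2.1961  16.3267   8.9444  -0.0196  -0.7745  -0.0154]
 [ 12.8053   6.8173  22.045    0.0232  -0.7472  -0.038 ]
 [  8.4073   5.5652  23.0361   0.0071  -0.7696  -0.0158]
 [ -8.2315  13.1499 -32.3073  -0.2871  -0.6867   0.1138]
 [-17.3116 -17.3038 -31.8285  -0.2195  -0.7138   0.0994]]
```

```bash
python3 - <<'E'
s=open("kin.py").read()
i=s.index("def fk");j=s.index("LO=")
s=s[:i]+'''def basis(q):
    e=lambda ax,t:R.from_euler(ax,t).as_matrix()
    B=e("z",q[0]);A=B@e("y",q[1]);F=B@e("y",q[1]-q[2]);F4=F@e("x",-q[3]);M=F4@e("y",-q[4])@e("x",-q[5]-np.pi/2)@np.array([[0,0,1],[0,1,0],[-1,0,0.]])
    return np.c_[B[:,0],B[:,2],B[:,1],A[:,2],F[:,0],F[:,2],F4[:,1],M[:,2]],M
G=np.vstack([basis(q)[0] for q,_,_ in D]);X=np.hstack([x for _,x,_ in D])
lam=1e-3
par=np.linalg.lstsq(np.vstack([G,lam*np.eye(8)]),np.r_[X,np.zeros(8)],rcond=None)[0]
def fk(q,p): G,M=basis(q);return G@p,M
'''+s[j:]
open("kin.py","w").write(s)
E
python3 - <<'E'
from kin import *
print(par);print((G@par-X).reshape(-1,3)*1e3)
q0=np.array(D[-1][0])
for y in(7.3,14,20,30):
  for ti in(24,20,16,12):
    for half in(0,1):
      q,e=ik((554,207,22,y,ti),q0+[0,0,0,0,-.1,np.pi*half],half); print(y,ti,half,q,"err",round(e,4)) if e<.003 else None
q1=np.array(D[5][0])+[0,0,0,0,0,np.pi]
print("rack")
for t in((590,-11,34,9,24),(590,-11,34,9,20),(590,-11,34,9,18),(615,-3,49,10,25),(615,-3,49,10,30),(600,-275,13,10,25),(600,-275,13,-10,25)):
    for h in (0,1): q,e=ik(t,q1-[0,0,0,0,.05,np.pi*(1-h)],h);print(t,h,q,round(e,4))
E
```

```text
[-0.0009  0.161   0.0002  0.565   0.423   0.0003 -0.16    0.3063]
[[ 0.1146  0.0736 -0.1567]
 [ 0.0263 -0.0363  0.2325]
 [-0.0636 -0.0132 -0.0164]
 [ 0.1011 -0.0841  0.0883]
 [ 0.0364 -0.0513 -0.045 ]
 [-0.0431 -0.0535 -0.0284]
 [-0.0436  0.0484 -0.0337]
 [-0.0207  0.0401 -0.0408]]
7.3 12 0 [ 0.6756  0.4702 -0.5857  0.3197 -0.352  -2.4106] err 0.0
7.3 12 1 [ 0.6756  0.4702 -0.5857  0.3197 -0.352   0.731 ] err 0.0
14 16 0 [ 0.6224  0.443  -0.7448  0.6817 -0.16   -2.6111] err 0.0028
14 16 1 [ 0.6224  0.443  -0.7448  0.6817 -0.16    0.5305] err 0.0028
14 12 0 [ 0.6689  0.4696 -0.5652  0.2491 -0.3548 -2.2213] err 0.0
14 12 1 [ 0.6689  0.4696 -0.5652  0.2491 -0.3548  0.9203] err 0.0
20 16 0 [ 0.6468  0.4484 -0.6862  0.4503 -0.1869 -2.3011] err 0.0
20 16 1 [ 0.6468  0.4484 -0.6862  0.4503 -0.1869  0.8405] err 0.0
20 12 0 [ 0.6612  0.4699 -0.542   0.18   -0.3647 -2.045 ] err 0.0
20 12 1 [ 0.6612  0.4699 -0.542   0.18   -0.3647  1.0966] err 0.0
30 16 0 [ 0.6472  0.4555 -0.5759  0.1305 -0.2643 -1.8157] err 0.0
30 16 1 [ 0.6472  0.4555 -0.5759  0.1305 -0.2643  1.3259] err 0.0
30 12 0 [ 0.6442 
[... 549 characters left out ...]
.2713  0.4266 -0.6054  0.1557 -0.2292  1.3104] 0.0
(615, -3, 49, 10, 25) 0 [ 0.26    0.4158 -0.5747  0.0754 -0.16   -1.7231] 0.0297
(615, -3, 49, 10, 25) 1 [ 0.26    0.4158 -0.5747  0.0754 -0.16    1.4185] 0.0297
(615, -3, 49, 10, 30) 0 [ 0.2196  0.4121 -0.5    -0.249  -0.16   -1.3638] 0.0682
(615, -3, 49, 10, 30) 1 [ 0.2196  0.4121 -0.5    -0.249  -0.16    1.7778] 0.0682
(600, -275, 13, 10, 25) 0 [-0.3054  0.5501 -0.2386 -0.4822 -0.4343 -0.6866] 0.0
(600, -275, 13, 10, 25) 1 [-0.3054  0.5501 -0.2386 -0.4822 -0.4343  2.455 ] 0.0
(600, -275, 13, -10, 25) 0 [-0.1919  0.5317 -0.4453 -0.0731 -0.16   -1.4829] 0.005
(600, -275, 13, -10, 25) 1 [-0.1919  0.5317 -0.4453 -0.0731 -0.16    1.6587] 0.005
```

The model now fits to 0.1 mm. A tilt of about 14° is feasible at the stop, so I'll lower the plate far end first and let it pivot flat in a light grip.

```bash
python3 - <<'E'
from kin import *
q=np.array(telemetry.get_state()["qpos"])
for t in [(552,207,80,14,14),(552,207,50,14,14),(552,207,21,14,14),(552,207,21,11,14)]:
    q,e=ik(t,q+[0,0,0,0,-.05,0]);print(t,q,round(e,4))
plan([(552,207,80,14,14),(552,207,40,14,14)])
E
```

```text
(552, 207, 80, 14, 14) [ 0.681   0.3688 -0.5424  0.2382 -0.4485 -2.2114] 0.0
(552, 207, 50, 14, 14) [ 0.6764  0.413  -0.5888  0.2915 -0.3603 -2.2652] 0.0
(552, 207, 21, 14, 14) [ 0.6659  0.4577 -0.6441  0.3888 -0.2642 -2.3578] 0.0
(552, 207, 21, 11, 14) [ 0.6657  0.4572 -0.6597  0.4442 -0.2598 -2.4635] 0.0
now 7.25 [556.5951 208.2779 103.4287] gap 0.707 F [-0.4382  0.0592 -1.5288]
(552, 207, 80, 14, 14) -> -0.001, 0.049, -0, 0.09, -0.001, 0.132 n>= 2
(552, 207, 40, 14, 14) -> 0, 0, -0, 0.065, 0, 0.258 n>= 1
```

```bash
cat >> plan.py <<'E'
SC=[584.8,223.3,7.3]
def loc(x,y,z,tilt,dyaw=0):
    c,s=np.cos(np.radians(SC[2])),np.sin(np.radians(SC[2]))
    return (round(float(SC[0]+c*x-s*y),1),round(float(SC[1]+s*x+c*y),1),z,SC[2]+dyaw,tilt)
E
python3 - <<'E'
from kin import *
q=np.array(telemetry.get_state()["qpos"])
for t in [loc(-34,-6,80,14),loc(-34,-6,50,14),loc(-34,-6,21,14)]:
    q,e=ik(t,q+[0,0,0,0,-.05,0]);print(t,q,round(e,4))
plan([loc(-34,-6,80,14),loc(-34,-6,42,14)])
E
```

```text
(551.8, 213.0, 80, 7.3, 14) [ 0.7002  0.3734 -0.5558  0.304  -0.4533 -2.4049] 0.0
(551.8, 213.0, 50, 7.3, 14) [ 0.6928  0.4167 -0.6065  0.3735 -0.3632 -2.4737] 0.0
(551.8, 213.0, 21, 7.3, 14) [ 0.6748  0.4596 -0.6701  0.5056 -0.263  -2.5958] 0.0
now 7.25 [556.5951 208.2779 103.4287] gap 0.707 F [-0.4382  0.0592 -1.5288]
(551.8, 213.0, 80, 7.3, 14) -> 0.011, 0.049, 0.035, 0.082, 0.039, 0.135 n>= 2
(551.8, 213.0, 42, 7.3, 14) -> -0, 0, 0, 0.062, -0, 0.246 n>= 1
```

Request:
{"method": "step_arm", "body": {
  "steps": [
    [0.005, 0.025, 0.016, 0.04, 0.02, 0.06, 120],
    [0.011, 0.049, 0.035, 0.082, 0.039, 0.135, 120],
    [0.011, 0.049, 0.035, 0.082, 0.039, 0.135, 120],
    [0.011, 0.049, 0.035, 0.082, 0.039, 0.135, 120],
    [0.011, 0.049, 0.035, 0.082, 0.039, 0.135, 120]
  ]
}}

```text
t: 7.75
position: [0.5528, 0.214, 0.0807]
eef_rot: [-3.141, 0.248, -3.01]
force: [-0.3, -0.7, -1.2]
finger_gap: 0.702
grip_force: 39.9
```

Request:
{"method": "step_arm", "body": {
  "steps": [
    [0, 0, 0, 0.03, 0, 0.12, 120],
    [0, 0, 0, 0.062, 0, 0.246, 120],
    [0, 0, 0, 0.062, 0, 0.246, 120],
    [0, 0, 0, 0.062, 0, 0.246, 120]
  ],
  "grip_force": 20
}}

```text
t: 8.15
position: [0.552, 0.2129, 0.0424]
eef_rot: [-3.14, 0.245, -3.011]
force: [1.2, 0.1, -1.1]
finger_gap: 0.71
grip_force: 19.9
```

```bash
python3 - <<'E'
from kin import *
from plant import optics
s=telemetry.get_state();print(s["qpos"],np.degrees(s["eef_rot"]),s["grip_force"])
plan([loc(-34,-6,34,14),loc(-34,-6,21,14)])
T=optics.grab_frame("top");S=optics.grab_frame("side")
g=(255*(T["img"][200:290,160:280,::-1]/255.)**.6).astype(np.uint8)
cv2.imwrite("pics/crop5.png",np.hstack([cv2.resize(g,(400,300),interpolation=2),cv2.resize(S["img"][180:270,270:390,::-1],(400,300),interpolation=2)]))
E
```

```text
[ 0.6891  0.428  -0.6231  0.4046 -0.3365 -2.5003] [-179.9211   14.0593 -172.54  ] 19.92106854915619
now 8.15 [552.0423 212.8664  42.3728] gap 0.71 F [ 1.1916  0.1243 -1.0598]
(551.8, 213.0, 34, 7.3, 14) -> -0, 0, 0.001, 0.015, 0.001, 0.054 n>= 1
(551.8, 213.0, 21, 7.3, 14) -> -0, 0, -0, 0.021, 0, 0.084 n>= 1
```

View pics/crop5.png

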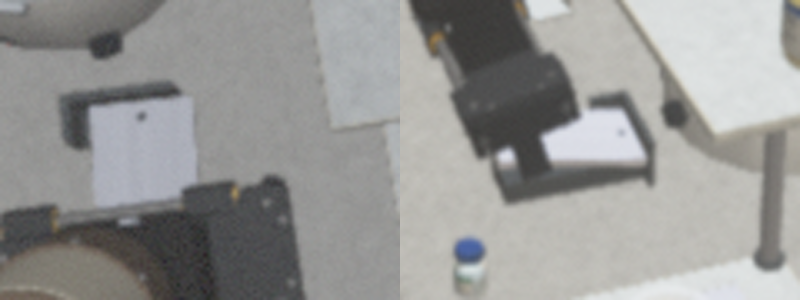

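The plate sits over the pedestal, about 6 mm to the -y side, far end dipped. I'll lower it and let it pivot.

Request:
{"method": "step_arm", "body": {
  "steps": [
    [0, 0, 0, 0.008, 0, 0.03, 120],
    [0, 0, 0, 0.015, 0, 0.054, 120],
    [0, 0, 0, 0.022, 0, 0.082, 120],
    [0, 0, 0, 0.029, 0, 0.11, 120],
    [0, 0, 0, 0.033, 0, 0.125, 120],
    [0, 0, 0, 0.033, 0, 0.125, 120]
  ]
}}

```text
t: 8.85
position: [0.5519, 0.2137, 0.0221]
eef_rot: [-3.141, 0.245, -3.012]
force: [-1.2, -2.1, 0.1]
finger_gap: 0.71
grip_force: 20.0
```

```bash
python3 - <<'E'
from kin import *
s=telemetry.get_state();print(s["qpos"],np.degrees(s["eef_rot"]),s["grip_force"],s["moment"])
plan([loc(-34,-6,20,14)])
E
```

```text
[ 0.6766  0.4585 -0.6675  0.5012 -0.2667 -2.5906] [-179.955    14.0143 -172.5745] 19.990180134773254 [-0.3016  0.6217 -0.0843]
now 8.85 [551.8799 213.6569  22.0917] gap 0.71 F [-1.1589 -2.1145  0.1468]
(551.8, 213.0, 20, 7.3, 14) -> -0, 0, 0.001, 0.004, -0.004, 0.013 n>= 1
```

Request:
{"method": "step_arm", "body": {
  "steps": [
    [0, 0, 0, 0.002, 0, 0.009, 120],
    [0, 0, 0, 0.003, 0, 0.013, 120],
    [0, 0, 0, 0.003, 0, 0.013, 120]
  ]
}}

```text
t: 9.15
position: [0.5523, 0.2141, 0.0207]
eef_rot: [3.142, 0.246, -3.012]
force: [-1.6, -0.7, 0.6]
finger_gap: 0.709
grip_force: 20.0
```

Request:
{"method": "step_arm", "body": {
  "steps": [
    [0, 0, 0, 0.0015, 0, 0.0065, 120],
    [0, 0, 0, 0.0015, 0, 0.0065, 120]
  ]
}}

```text
t: 9.35
position: [0.5523, 0.2141, 0.0197]
eef_rot: [3.142, 0.246, -3.012]
force: [-0.1, -0.5, 1.1]
finger_gap: 0.71
grip_force: 20.0
```

Request:
{"method": "step_arm", "body": {
  "steps": [
    [0, 0, 0, 0.0015, 0, 0.0065, 120],
    [0, 0, 0, 0.0015, 0, 0.0065, 120]
  ]
}}

```text
t: 9.55
position: [0.5523, 0.2142, 0.0186]
eef_rot: [3.142, 0.246, -3.012]
force: [-1.2, -0.9, 1.3]
finger_gap: 0.71
grip_force: 20.0
```

Request:
{"method": "step_arm", "body": {
  "steps": [
    [0, 0, 0, 0.0015, 0, 0.0065, 120],
    [0, 0, 0, 0.0015, 0, 0.0065, 120]
  ]
}}

```text
t: 9.75
position: [0.5523, 0.2142, 0.0185]
eef_rot: [-3.142, 0.247, -3.012]
force: [-3.8, -0.9, 7.2]
finger_gap: 0.711
grip_force: 20.0
```

Request:
{"method": "step_arm", "body": {
  "steps": [
    [0, 0, 0, -0.001, 0, -0.004, 120],
    [0, 0, 0, -0.014, 0.013, -0.001, 120],
    [0, 0, 0, -0.021, 0.02, 0.001, 120],
    [0, 0, 0, -0.021, 0.02, 0.001, 120]
  ]
}}

```text
t: 10.15
position: [0.554, 0.2157, 0.0184]
eef_rot: [-3.138, 0.243, -3.013]
force: [-5.5, -3.5, 9.9]
finger_gap: 0.71
grip_force: 20.0
```

Request:
{"method": "step_arm", "body": {
  "steps": [
    [0, 0, 0, 0, 0.007, 0, 120],
    [0, 0, 0, 0, 0.013, 0, 120],
    [0, 0, 0, 0, 0.013, 0, 120]
  ]
}}

```text
t: 10.45
position: [0.5541, 0.2169, 0.0184]
eef_rot: [-3.138, 0.243, -3.015]
force: [-2.1, -6.7, 8.7]
finger_gap: 0.709
grip_force: 20.0
```

Request:
{"method": "step_arm", "body": {
  "steps": [
    [0, 0, 0, -0.006, 0, 0.002, 120],
    [0, 0, 0, -0.012, 0, 0.003, 120],
    [0, 0, 0, -0.012, 0, 0.003, 120]
  ]
}}

```text
t: 10.75
position: [0.5543, 0.2168, 0.0184]
eef_rot: [-3.137, 0.242, -3.014]
force: [-11.7, -4.4, 14.0]
finger_gap: 0.709
grip_force: 20.0
```

Request:
{"method": "step_arm", "body": {
  "steps": [
    [0, 0, 0, -0.003, 0, -0.013, 120],
    [0, 0, 0, -0.003, 0, -0.013, 120],
    [0, 0, 0, -0.003, 0, -0.013, 120]
  ]
}}

```text
t: 11.05
position: [0.5542, 0.2169, 0.0185]
eef_rot: [-3.137, 0.24, -3.014]
force: [-5.1, -3.2, 1.4]
finger_gap: 0.713
grip_force: 20.0
```

```bash
cat > look.py <<'E'
from kin import *
from ref import *
from plant import optics
E
python3 - <<'E'
from look import *
s=telemetry.get_state();print(s["qpos"],np.degrees(s["eef_rot"]),s["moment"])
plan([loc(-28,-1,19,14)])
M=R.from_euler("xyz",s["eef_rot"]).as_matrix()
c,sn=np.cos(np.radians(7.3)),np.sin(np.radians(7.3));d=np.array(s["position"])[:2]*1e3-SC[:2];print("TCP in stop",c*d[0]+sn*d[1],-sn*d[0]+c*d[1])
T=optics.grab_frame("top");S=optics.grab_frame("side")
g=(255*(T["img"][205:265,165:245,::-1]/255.)**.6).astype(np.uint8)
cv2.imwrite("pics/crop6.png",np.hstack([cv2.resize(g,(400,300),interpolation=2),cv2.resize(S["img"][190:250,285:365,::-1],(400,300),interpolation=2)]))
E
```

```text
[ 0.6802  0.47   -0.6558  0.4957 -0.2735 -2.5907] [-179.7469   13.7475 -172.6796] [-1.0664  1.5249 -0.3899]
now 11.05 [554.1955 216.9248  18.5484] gap 0.713 F [-5.0771 -3.2478  1.4168]
(557.2, 218.8, 19, 7.3, 14) -> -0.001, -0.001, 0, -0.022, 0.01, 0.002 n>= 1
TCP in stop -31.166492562911024 -2.43473624972279
```

View pics/crop6.png

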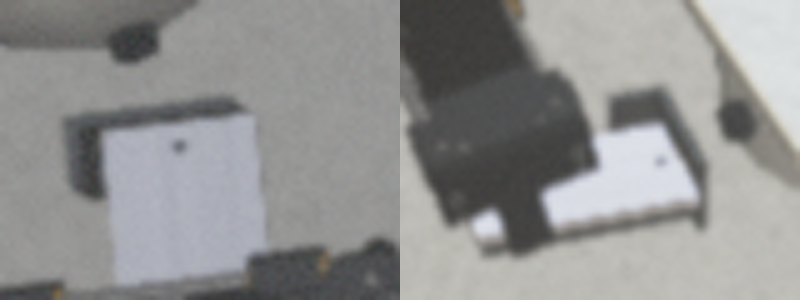

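The plate lies flat with its far end at the end wall, and a small gap remains to the side wall. I'll push +y in small steps.

Request:
{"method": "step_arm", "body": {
  "steps": [
    [0, 0, 0, 0.006, 0.007, -0.004, 120],
    [0, 0, 0, 0.006, 0.013, -0.004, 120],
    [0, 0, 0, 0.006, 0.013, -0.004, 120]
  ]
}}

```text
t: 11.45
position: [0.5539, 0.2201, 0.0194]
eef_rot: [-3.139, 0.242, -3.013]
force: [-4.1, -3.1, -1.1]
finger_gap: 0.709
grip_force: 20.0
```

Request:
{"method": "step_arm", "body": {
  "steps": [
    [0, 0, 0, 0, 0.007, 0, 120],
    [0, 0, 0, 0, 0.013, 0, 120],
    [0, 0, 0, 0, 0.013, 0, 120]
  ]
}}

```text
t: 11.75
position: [0.5536, 0.222, 0.0195]
eef_rot: [-3.139, 0.242, -3.013]
force: [-3.4, -5.1, -0.7]
finger_gap: 0.708
grip_force: 20.0
```

Request:
{"method": "step_arm", "body": {
  "steps": [
    [0, 0, 0, 0, 0.007, 0, 120],
    [0, 0, 0, 0, 0.007, 0, 120]
  ]
}}

```text
t: 11.95
position: [0.5535, 0.223, 0.0195]
eef_rot: [-3.139, 0.242, -3.013]
force: [-3.9, -3.8, -1.7]
finger_gap: 0.711
grip_force: 20.0
```

Request:
{"method": "step_arm", "body": {
  "steps": [
    [0, 0, 0, 0, 0.007, 0, 120],
    [0, 0, 0, 0, 0.007, 0, 120]
  ]
}}

```text
t: 12.15
position: [0.5534, 0.2232, 0.0195]
eef_rot: [-3.138, 0.242, -3.014]
force: [-3.4, -5.8, -0.7]
finger_gap: 0.706
grip_force: 20.0
```

Request:
{"method": "step_arm", "body": {
  "steps": [
    [0, 0, 0, 0, 0.007, 0, 120],
    [0, 0, 0, 0, 0.007, 0, 120]
  ]
}}

```text
t: 12.35
position: [0.5532, 0.2234, 0.0195]
eef_rot: [-3.137, 0.241, -3.016]
force: [-1.5, -8.4, -1.5]
finger_gap: 0.709
grip_force: 20.1
```

```bash
python3 - <<'E'
from look import *
s=telemetry.get_state();print(s["position"],np.degrees(s["eef_rot"]),s["force"],s["moment"])
T=optics.grab_frame("top");S=optics.grab_frame("side")
cv2.imwrite("pics/top7.png",T["img"][:,:,::-1]);cv2.imwrite("pics/side7.png",S["img"][:,:,::-1])
# plate top edges at z=.028 (crop6 pixel picks as seeds)
c6=lambda p:np.atleast_2d(p)/5.-.4+np.array([165,205]); d6=lambda p:(np.atleast_2d(p)-[400,0])/5.-.4+np.array([285,190])
L=T["img"].mean(2); off=np.array([-2.5,0])
seg=[(c6((104,130)),c6((112,280))),(c6((104,130)),c6((250,112))),(c6((250,112)),c6((265,255)))]
E_=[edge(L,a[0]+off,b[0]+off,w=2.5) for a,b in seg]
for e in E_:
    P=onplane(T,[e[0]-5*e[1],e[0]+5*e[1]],.028)*1e3;print("plate",P[:,:2].ravel(),round(e[2],2),np.degrees(np.arctan2(*(P[1]-P[0])[1::-1])))
E
```

```text
[0.5532 0.2234 0.0195] [-179.7524   13.8052 -172.804 ] [-1.5272 -8.4189 -1.5149] [-2.3211  0.8191 -0.977 ]
plate [614.2073 260.9772 594.1131 258.7571] 0.22 -173.69520027542498
plate [635.7187 239.8402 637.9196 219.9053] 0.1 -83.69994069720435
plate [621.0652 200.3183 600.9747 197.8999] 0.13 -173.13603926707216
```

Request:
{"method": "step_arm", "body": {
  "steps": [
    [0, 0, 0, -0.006, -0.006, 0.002, 120],
    [0, 0, 0, -0.006, -0.006, 0.002, 120]
  ]
}}

```text
t: 12.65
position: [0.5535, 0.2231, 0.019]
eef_rot: [-3.137, 0.24, -3.013]
force: [-5.3, -4.4, 0.5]
finger_gap: 0.708
grip_force: 20.0
```

Request:
{"method": "step_arm", "body": {
  "steps": [
    [0, 0, 0, -0.006, 0, 0.002, 120],
    [0, 0, 0, -0.006, 0, 0.002, 120]
  ]
}}

```text
t: 12.85
position: [0.5536, 0.2229, 0.0185]
eef_rot: [-3.136, 0.239, -3.013]
force: [-8.4, -4.6, 0.6]
finger_gap: 0.707
grip_force: 20.0
```

Request:
{"method": "step_arm", "body": {
  "steps": [
    [0, 0, 0, -0.006, 0, 0.002, 120],
    [0, 0, 0, -0.006, 0, 0.002, 120]
  ]
}}

```text
t: 13.05
position: [0.5537, 0.2228, 0.0184]
eef_rot: [-3.136, 0.238, -3.012]
force: [-12.2, -4.3, 2.8]
finger_gap: 0.709
grip_force: 20.0
```

Both walls are in contact: x and y stall while the force rises. I'll ease the load and release.

Request:
{"method": "step_arm", "body": {
  "steps": [
    [0, 0, 0, 0.009, -0.004, -0.002, 120],
    [0, 0, 0, 0.009, -0.004, -0.002, 120]
  ]
}}

```text
t: 13.25
position: [0.5537, 0.2228, 0.0188]
eef_rot: [-3.137, 0.24, -3.012]
force: [-7.0, -3.0, -0.3]
finger_gap: 0.709
grip_force: 20.0
```

Request:
{"method": "step_arm", "body": {
  "steps": [
    [0, 0, 0, 0, 0, 0, 66],
    [0, 0, 0, 0, 0, 0, 50],
    [0, 0, 0, 0, 0, 0, 30],
    [0, 0, 0, 0, 0, 0, 0],
    [0, 0, 0, 0, 0, 0, 0]
  ]
}}

```text
t: 13.75
position: [0.5571, 0.2263, 0.021]
eef_rot: [3.14, 0.248, -3.012]
force: [-0.0, -0.2, -0.1]
finger_gap: 0.964
grip_force: 0.0
```

```bash
python3 - <<'E'
from look import *
s=telemetry.get_state();print(s["qpos"],np.degrees(s["eef_rot"]),s["force"])
x,y,z=np.array(s["position"])*1e3
plan([(x-25,y-4,z+60,7.3,12),(x-30,y-60,140,5,10)])
E
```

```text
[ 0.6898  0.4714 -0.6458  0.4971 -0.2734 -2.598 ] [ 179.9077   14.1868 -172.5485] [-0.0404 -0.2477 -0.124 ]
now 13.75 [557.0874 226.3375  21.0103] gap 0.964 F [-0.0404 -0.2477 -0.124 ]
(np.float64(532.0874314796467), np.float64(222.33751426947055), np.float64(81.01034339026636), 7.3, 12) -> 0.001, 0.012, 0.001, 0.066, -0.004, -0.429 n>= 2
(np.float64(527.0874314796467), np.float64(166.33751426947055), 140, 5, 10) -> 0.002, 0.011, 0.012, -0.004, -0.367, -0.401 n>= 2
```

Request:
{"method": "step_arm", "body": {
  "steps": [
    [0, 0.006, 0, 0.033, -0.002, -0.21, 0],
    [0.001, 0.012, 0.001, 0.066, -0.004, -0.429, 0],
    [0.001, 0.012, 0.001, 0.066, -0.004, -0.429, 0],
    [0.001, 0.012, 0.001, 0.066, -0.004, -0.429, 0]
  ]
}}

```text
t: 14.15
position: [0.5319, 0.2223, 0.0816]
eef_rot: [-3.141, 0.211, -3.015]
force: [-0.3, 0.1, 0.0]
finger_gap: 0.998
grip_force: 0.0
```

Request:
{"method": "step_arm", "body": {
  "steps": [
    [0.002, 0.011, 0.012, -0.004, -0.367, -0.401, 0],
    [0.002, 0.011, 0.012, -0.004, -0.367, -0.401, 0],
    [0.002, 0.011, 0.012, -0.004, -0.367, -0.401, 0]
  ]
}}

```text
t: 14.45
position: [0.5277, 0.1643, 0.1417]
eef_rot: [3.141, 0.177, -3.056]
force: [0.1, 0.6, -0.1]
finger_gap: 0.998
grip_force: 0.0
```

```bash
python3 - <<'E'
from look import *
T=optics.grab_frame("top");S=optics.grab_frame("side")
cv2.imwrite("pics/top8.png",T["img"][:,:,::-1]);cv2.imwrite("pics/side8.png",S["img"][:,:,::-1])
g=lambda i:(255*(i[:,:,::-1]/255.)**.6).astype(np.uint8)
c=np.zeros((600,800,3),np.uint8)
c[:300,:400]=cv2.resize(g(T["img"][210:285,265:365]),(400,300),interpolation=2)
c[:300,400:]=cv2.resize(g(T["img"][205:280,160:260]),(400,300),interpolation=2)
c[300:,:400]=cv2.resize(S["img"][245:320,308:408,::-1],(400,300),interpolation=2)
c[300:,400:]=cv2.resize(S["img"][190:265,280:380,::-1],(400,300),interpolation=2)
cv2.imwrite("pics/crop7.png",c)
E
```

```text
(no output)
```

View pics/crop7.png

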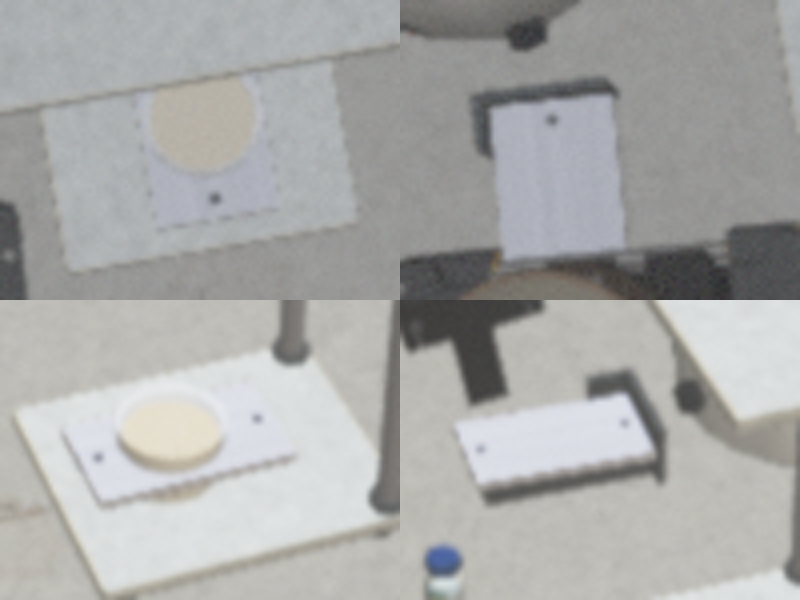

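The first plate sits squared on the stop. The dish is now bare, at crop (204,119) in the top view, on the second plate, whose near corners are at (158,228) and (277,208). Now I'll measure the dish and the lower plate.

```bash
python3 - <<'E'
from look import *
T=optics.grab_frame("top");S=optics.grab_frame("side")
ang=lambda a,b:np.degrees(np.arctan2(*(b-a)[1::-1]))
I=T["img"].astype(int);m=((I[:,:,0]-I[:,:,2])>14).astype(np.uint8);m[:228]=0;m[256:]=0;m[:,:298]=0;m[:,335:]=0
c=max(cv2.findContours(m,0,1)[0],key=cv2.contourArea)[:,0].astype(float);print(len(c),c.min(0),c.max(0))
k=c[c[:,1]>=c[:,1].min()+4]
f=least_squares(lambda p:np.hypot(*(k-p[:2]).T)-p[2],[315.6,239.4,13]);print("tan",f.x,np.abs(f.fun).mean(),onplane(T,f.x[:2],.053)*1e3,"r mm",f.x[2]/.512)
# rim by luma edge on rays
L=T["img"].mean(2);L=I[:,:,2].astype(float)-I[:,:,0]
t=C1([(140,95),(158,228),(277,208),(264,120)])
for ch,n in((T["img"].mean(2),"luma"),(L,"br")):
    e=[edge(ch,t[0],t[1],lo=.3),edge(ch,t[1],t[2]),edge(ch,t[2],t[3],lo=.05,hi=.7)]
    Q=onplane(T,[cross(e[0],e[1]),cross(e[1],e[2]),e[0][0],e[2][0]],.043)*1e3
    print(n,[round(float(x[2]),2) for x in e],Q[:,:2].ravel(),ang(Q[0],Q[2]),ang(Q[1],Q[3]),ang(Q[1],Q[0])-90)
M=S["img"].mean(2);q=C3([(65,428),(100,500),(295,458)])
e=[edge(M,q[0],q[1]),edge(M,q[1],q[2])];P=onplane(S,[cross(*e),e[0][0],e[1][0]],.043)*1e3;print("side",P[:,:2].ravel(),ang(P[0],P[1])-90,ang(P[0],P[2]))
# dish in side: tan mask
I=S["img"].astype(int);m=((I[:,:,0]-I[:,:,2])>25).astype(np.uint8);m[:262]=0;m[290:]=0;m[:,:330]=0;m[:,370:]=0
c=max(cv2.findContours(m,0,1)[0],key=cv2.contourArea)[:,0];x=c.min(0),c.max(0);print("side tan",x, onplane(S,[((x[0][0]+x[1][0])/2,(x[0][1]+x[1][1])/2)],.05)*1e3)
E
```

```text
69 [303. 229.] [327. 251.]
tan [315.1088 238.9069  12.0131] 0.275158677851923 [[613.448   -4.5124  53.    ]] r mm 23.463008217692646
luma [0.1, 0.08, 0.14] [559.8992  17.5707 570.5597 -42.5708 586.5853  22.1118 585.351  -39.7461] 9.657445440733417 10.81141341677016 10.051673048825592
br [0.65, 0.07, 0.22] [559.7263  20.1368 570.7845 -42.8922 586.5113  20.3921 586.8372 -39.7392] 0.5462836142843854 11.112338561095935 9.951004873719071
side [570.4531 -42.9912 564.3525  -7.6675 623.4566 -33.3555] 9.798785375786707 10.303446398591143
side tan (array([340, 281], dtype=int32), array([359, 286], dtype=int32)) [[608.827  -21.7394  50.    ]]
```

```bash
python3 - <<'E'
from kin import *
q=np.array(telemetry.get_state()["qpos"])
tg=[(500,60,160,7,15),(515,-20,165,10,20),(574.3,-11.3,151,10,20),(611.5,-4.8,49,10,20),(611.5,-4.8,75,10,20),(560,-14,110,10,20),(520,-120,110,10,20),(570,-240,100,10,20),(593.8,-271.6,35,10,20),(593.8,-271.6,12,10,20)]
for t in tg:
    q,e=ik(t,q);print(t,q,round(e,4))
plan(tg[:4])
E
```

```text
(500, 60, 160, 7, 15) [ 0.4992  0.1158 -0.6296  0.1726 -0.5881 -2.0801] 0.0
(515, -20, 165, 10, 20) [ 0.3026  0.1012 -0.6272  0.0916 -0.4978 -1.7718] 0.0
(574.3, -11.3, 151, 10, 20) [ 0.2819  0.2188 -0.5151  0.0778 -0.491  -1.7404] 0.0
(611.5, -4.8, 49, 10, 20) [ 0.2712  0.4221 -0.5612  0.1382 -0.2421 -1.7959] 0.0
(611.5, -4.8, 75, 10, 20) [ 0.2725  0.3814 -0.5267  0.1075 -0.3169 -1.7651] 0.0
(560, -14, 110, 10, 20) [ 0.2842  0.2545 -0.6081  0.1056 -0.3629 -1.7726] 0.0
(520, -120, 110, 10, 20) [ 0.0504  0.2256 -0.5723 -0.1021 -0.4283 -1.3612] 0.0
(570, -240, 100, 10, 20) [-0.2099  0.3789 -0.3106 -0.2403 -0.5691 -1.004 ] 0.0
(593.8, -271.6, 35, 10, 20) [-0.2627  0.5184 -0.2524 -0.3061 -0.5013 -0.8866] 0.0
(593.8, -271.6, 12, 10, 20) [-0.265   0.5524 -0.2585 -0.3314 -0.4638 -0.8562] 0.0
now 14.65 [525.6729 165.0504 137.7105] gap 1.001 F [-0.3492  0.139  -0.0701]
(500, 60, 160, 7, 15) -> -0.003, -0.029, -0.011, 0.203, -0.683, -0.184 n>= 3
(515, -20, 165, 10, 20) -> -0.005, -0.028, -0.015, -0.04, -0.542, -0.023 n>= 2
(574.3, -11.3, 151, 10, 20) -> -0, 0, -0, -0.344, -0.011, 0.225 n>= 2
(611.5, -4.8, 49, 10, 20) -> -0, 0, -0, -0.003, 0.001, 0.725 n>= 3
```

Request:
{"method": "step_arm", "body": {
  "steps": [
    [-0.003, -0.029, -0.011, 0.203, -0.683, -0.184, 0],
    [-0.003, -0.029, -0.011, 0.203, -0.683, -0.184, 0],
    [-0.003, -0.029, -0.011, 0.203, -0.683, -0.184, 0],
    [-0.003, -0.029, -0.011, 0.203, -0.683, -0.184, 0]
  ]
}}

```text
t: 15.05
position: [0.5003, 0.0595, 0.161]
eef_rot: [-3.142, 0.264, -3.02]
force: [0.6, 0.9, 0.4]
finger_gap: 0.997
grip_force: 0.0
```

Request:
{"method": "step_arm", "body": {
  "steps": [
    [-0.005, -0.028, -0.015, -0.04, -0.542, -0.023, 0],
    [-0.005, -0.028, -0.015, -0.04, -0.542, -0.023, 0],
    [-0.005, -0.028, -0.015, -0.04, -0.542, -0.023, 0],
    [-0.005, -0.028, -0.015, -0.04, -0.542, -0.023, 0]
  ]
}}

```text
t: 15.45
position: [0.5166, -0.0192, 0.1659]
eef_rot: [3.141, 0.352, -2.969]
force: [0.5, -0.7, -0.5]
finger_gap: 1.003
grip_force: 0.0
```

Request:
{"method": "step_arm", "body": {
  "steps": [
    [0, 0, 0, -0.344, -0.011, 0.225, 0],
    [0, 0, 0, -0.344, -0.011, 0.225, 0],
    [0, 0, 0, -0.344, -0.011, 0.225, 0],
    [0, 0, 0, -0.344, -0.011, 0.225, 0]
  ]
}}

```text
t: 15.85
position: [0.5745, -0.01, 0.1515]
eef_rot: [3.141, 0.35, -2.968]
force: [-0.8, 0.6, 0.4]
finger_gap: 1.0
grip_force: 0.0
```

```bash
python3 - <<'E'
from kin import *
s=telemetry.get_state();print(s["qpos"],np.degrees(s["eef_rot"]))
plan([(590,-8.6,108,10,20),(611.5,-4.8,49,10,20)])
E
```

```text
[ 0.284   0.218  -0.5142  0.0779 -0.4916 -1.7429] [ 179.9469   20.0579 -170.034 ]
now 15.85 [574.4837 -10.0276 151.5286] gap 1.0 F [-0.848   0.5584  0.4487]
(590, -8.6, 108, 10, 20) -> 0, 0, -0, 0.002, -0.009, 0.308 n>= 1
(611.5, -4.8, 49, 10, 20) -> 0, 0, -0, -0.002, -0, 0.419 n>= 2
```

Request:
{"method": "step_arm", "body": {
  "steps": [
    [0, 0, 0, 0.001, -0.004, 0.2, 0],
    [0, 0, 0, 0.002, -0.009, 0.4, 0],
    [0, 0, 0, 0.001, -0.009, 0.55, 0],
    [0, 0, 0, 0, -0.009, 0.68, 0],
    [0, 0, 0, 0, -0.009, 0.727, 0],
    [0, 0, 0, 0, -0.009, 0.727, 0],
    [0, 0, 0, 0, -0.009, 0.727, 0]
  ],
  "grip_force": 8
}}

```text
t: 16.55
position: [0.6123, -0.0055, 0.0512]
eef_rot: [3.141, 0.354, -2.968]
force: [-0.3, 0.1, -0.1]
finger_gap: 1.002
grip_force: 0.0
```

```bash
python3 - <<'E'
from kin import *
s=telemetry.get_state();print(s["qpos"],np.degrees(s["eef_rot"]))
plan([(611.5,-4.8,48.7,10,20)])
E
```

```text
[ 0.2693  0.4189 -0.5595  0.135  -0.2424 -1.7921] [ 179.9448   20.2553 -170.0814]
now 16.55 [612.2864  -5.5337  51.2187] gap 1.002 F [-0.3434  0.0578 -0.1354]
(611.5, -4.8, 48.7, 10, 20) -> 0, 0.001, -0, 0.01, 0.006, 0.014 n>= 1
```

Request:
{"method": "step_arm", "body": {
  "steps": [
    [0, 0, 0, 0.01, 0.006, 0.014, 0],
    [0, 0, 0, 0.01, 0.006, 0.014, 40],
    [0, 0, 0, 0.01, 0.006, 0.014, 55],
    [0, 0, 0, 0.01, 0.006, 0.014, 66],
    [0, 0, 0, 0.01, 0.006, 0.014, 74],
    [0, 0, 0, 0.01, 0.006, 0.014, 82],
    [0, 0, 0, 0.01, 0.006, 0.014, 95],
    [0, 0, 0, 0.01, 0.006, 0.014, 110]
  ],
  "grip_force": 8
}}

```text
t: 17.35
position: [0.6115, -0.0051, 0.0477]
eef_rot: [3.141, 0.352, -2.969]
force: [-0.1, -1.0, -0.3]
finger_gap: 0.677
grip_force: 8.0
```

```bash
python3 - <<'E'
from kin import *
s=telemetry.get_state();print(s["qpos"],np.degrees(s["eef_rot"]),s["grip_force"])
plan([(610.8,-4.8,70,10,20),(565,-13,110,10,20),(525,-110,115,10,20),(565,-220,105,10,20),(593.8,-271.6,45,10,20)])
E
```

```text
[ 0.2704  0.4237 -0.5666  0.1431 -0.2319 -1.8019] [ 179.9475   20.1886 -170.1113] 8.000092059373856
now 17.35 [611.5063  -5.0804  47.7133] gap 0.677 F [-0.0798 -1.0154 -0.2599]
(610.8, -4.8, 70, 10, 20) -> 0, 0.001, -0.001, -0.047, 0.003, -0.141 n>= 1
(565, -13, 110, 10, 20) -> 0, 0, 0, 0.2, -0.001, -0.357 n>= 2
(525, -110, 115, 10, 20) -> 0, 0, 0, 0.342, -0.59, -0.159 n>= 3
(565, -220, 105, 10, 20) -> 0, 0, 0, -0.104, -0.768, 0.108 n>= 3
(593.8, -271.6, 45, 10, 20) -> 0, 0, 0, 0.016, -0.373, 0.42 n>= 2
```

Request:
{"method": "step_arm", "body": {
  "steps": [
    [0, 0, 0, -0.012, 0.001, -0.035, 110],
    [0, 0, 0, -0.03, 0.002, -0.09, 110],
    [0, 0.001, -0.001, -0.047, 0.003, -0.141, 110],
    [0, 0.001, -0.001, -0.047, 0.003, -0.141, 110]
  ],
  "grip_force": 12
}}

```text
t: 17.75
position: [0.6122, -0.0043, 0.0723]
eef_rot: [3.142, 0.353, -2.965]
force: [0.0, 0.1, -0.4]
finger_gap: 0.674
grip_force: 12.0
```

Request:
{"method": "step_arm", "body": {
  "steps": [
    [0, 0, 0, 0.06, 0, -0.11, 110],
    [0, 0, 0, 0.13, 0, -0.23, 110],
    [0, 0, 0, 0.2, -0.001, -0.357, 110],
    [0, 0, 0, 0.2, -0.001, -0.357, 110]
  ]
}}

```text
t: 18.15
position: [0.5642, -0.0132, 0.1119]
eef_rot: [3.141, 0.352, -2.966]
force: [1.2, -1.2, -0.9]
finger_gap: 0.669
grip_force: 12.0
```

Request:
{"method": "step_arm", "body": {
  "steps": [
    [0, 0, 0, 0.085, -0.15, -0.04, 110],
    [0, 0, 0, 0.17, -0.3, -0.08, 110],
    [0, 0, 0, 0.255, -0.45, -0.12, 110],
    [0, 0, 0, 0.342, -0.59, -0.159, 110],
    [0, 0, 0, 0.342, -0.59, -0.159, 110]
  ]
}}

```text
t: 18.65
position: [0.5246, -0.1119, 0.1147]
eef_rot: [3.141, 0.349, -2.969]
force: [-0.2, -0.0, 0.6]
finger_gap: 0.673
grip_force: 12.0
```

Request:
{"method": "step_arm", "body": {
  "steps": [
    [0, 0, 0, -0.026, -0.19, 0.027, 110],
    [0, 0, 0, -0.052, -0.38, 0.054, 110],
    [0, 0, 0, -0.078, -0.58, 0.081, 110],
    [0, 0, 0, -0.104, -0.768, 0.108, 110],
    [0, 0, 0, -0.104, -0.768, 0.108, 110]
  ]
}}

```text
t: 19.15
position: [0.5671, -0.2224, 0.1042]
eef_rot: [-3.14, 0.35, -2.968]
force: [0.3, 0.2, -0.4]
finger_gap: 0.678
grip_force: 12.0
```

Request:
{"method": "step_arm", "body": {
  "steps": [
    [0, 0, 0, 0.005, -0.12, 0.13, 110],
    [0, 0, 0, 0.01, -0.25, 0.28, 110],
    [0, 0, 0, 0.016, -0.373, 0.42, 110],
    [0, 0, 0, 0.016, -0.373, 0.42, 110],
    [0, 0, 0, 0.016, -0.373, 0.42, 110]
  ]
}}

```text
t: 19.65
position: [0.5936, -0.271, 0.044]
eef_rot: [3.141, 0.347, -2.966]
force: [1.1, -0.2, -0.4]
finger_gap: 0.674
grip_force: 12.0
```

```bash
python3 - <<'E'
from look import *
T=optics.grab_frame("top");S=optics.grab_frame("side")
s=telemetry.get_state();print(s["qpos"],np.degrees(s["eef_rot"]),s["grip_force"])
plan([(593.8,-271.8,14,10,20),(593.8,-271.8,10.7,10,20)])
I=S["img"].astype(int);cv2.imwrite("pics/side9.png",S["img"][:,:,::-1])
m=((I[:,:,0]-I[:,:,2])>25).astype(np.uint8);m=cv2.morphologyEx(m,2,np.ones((2,2)));u=proj(S,[[.5957,-.2715,.04]])[0].astype(int);print(u)
m2=np.zeros_like(m);m2[u[1]-30:u[1]+30,u[0]-40:u[0]+40]=m[u[1]-30:u[1]+30,u[0]-40:u[0]+40]
c=max(cv2.findContours(m2,0,1)[0],key=cv2.contourArea);print(cv2.contourArea(c),cv2.fitEllipse(c),cv2.boundingRect(c))
E
```

```text
[-0.2607  0.5026 -0.2487 -0.296  -0.5191 -0.8976] [-179.9641   20.0382 -169.8463] 11.999989449977875
now 19.75 [ 594.0124 -270.7376   45.7242] gap 0.673 F [ 0.149   0.1653 -0.1097]
(593.8, -271.8, 14, 10, 20) -> 0, 0, 0.001, 0.075, -0.007, 0.198 n>= 1
(593.8, -271.8, 10.7, 10, 20) -> 0, 0, -0, 0.007, 0, 0.02 n>= 1
[370 381]Traceback (most recent call last):
  File "<stdin>", line 8, in <module>
ValueError: max() iterable argument is empty
```

Request:
{"method": "step_arm", "body": {
  "steps": [
    [0, 0, 0, 0.025, -0.002, 0.066, 110],
    [0, 0, 0, 0.05, -0.005, 0.132, 110],
    [0, 0, 0, 0.07, -0.007, 0.185, 110],
    [0, 0, 0.001, 0.075, -0.007, 0.198, 110],
    [0, 0, 0.001, 0.075, -0.007, 0.198, 110]
  ]
}}

```text
t: 20.25
position: [0.5932, -0.2727, 0.0125]
eef_rot: [3.14, 0.348, -2.969]
force: [-0.2, -0.2, -0.1]
finger_gap: 0.677
grip_force: 12.0
```

Request:
{"method": "step_arm", "body": {
  "steps": [
    [0, 0, 0, 0.003, 0, 0.01, 110],
    [0, 0, 0, 0.005, 0, 0.014, 110],
    [0, 0, 0, 0.005, 0, 0.014, 110]
  ]
}}

```text
t: 20.55
position: [0.5937, -0.2728, 0.0112]
eef_rot: [3.141, 0.35, -2.969]
force: [0.5, -0.0, -0.4]
finger_gap: 0.671
grip_force: 12.0
```

Request:
{"method": "step_arm", "body": {
  "steps": [
    [0, 0, 0, 0.002, 0, 0.006, 110],
    [0, 0, 0, 0.002, 0, 0.006, 110]
  ]
}}

```text
t: 20.75
position: [0.5938, -0.2728, 0.0104]
eef_rot: [3.141, 0.35, -2.969]
force: [0.2, -0.9, 0.2]
finger_gap: 0.67
grip_force: 12.0
```

Request:
{"method": "step_arm", "body": {
  "steps": [
    [0, 0, 0, 0.002, 0, 0.006, 110],
    [0, 0, 0, 0.002, 0, 0.006, 110]
  ]
}}

```text
t: 20.95
position: [0.5939, -0.2728, 0.0103]
eef_rot: [3.141, 0.35, -2.969]
force: [-3.7, 1.2, 5.1]
finger_gap: 0.673
grip_force: 12.0
```

Request:
{"method": "step_arm", "body": {
  "steps": [
    [0, 0, 0, 0.001, 0, 0.004, 110],
    [0, 0, 0, 0.001, 0, 0.004, 110]
  ]
}}

```text
t: 21.15
position: [0.5939, -0.2728, 0.0103]
eef_rot: [3.141, 0.351, -2.968]
force: [-4.7, 0.6, 9.0]
finger_gap: 0.672
grip_force: 12.0
```

Request:
{"method": "step_arm", "body": {
  "steps": [
    [0, 0, 0, -0.002, 0, -0.006, 110],
    [0, 0, 0, -0.002, 0, -0.006, 74],
    [0, 0, 0, -0.002, 0, -0.006, 60],
    [0, 0, 0, -0.002, 0, -0.006, 30],
    [0, 0, 0, -0.002, 0, -0.006, 0],
    [0, 0, 0, -0.002, 0, -0.006, 0],
    [0, 0, 0, -0.002, 0, -0.006, 0]
  ]
}}

```text
t: 21.85
position: [0.5939, -0.2728, 0.0096]
eef_rot: [3.141, 0.35, -2.969]
force: [0.5, 0.4, 2.9]
finger_gap: 0.977
grip_force: 1.2
```

```bash
python3 - <<'E'
from kin import *
s=telemetry.get_state();q=np.array(s["qpos"]);x,y,z=np.array(s["position"])*1e3
# spacer_low grip: centre (619.4,-2.9) yaw 10.1 ; TCP at local -30 ; half turned or not
c=np.array([619.4,-2.9]);f=np.array([np.cos(np.radians(10.1)),np.sin(np.radians(10.1))])
tg=[(x-30,y-5,z+75,10,20),(530,-180,130,10,18),(525,-80,140,10.1,15)]
for ti in (15,14):
    for d in (-28,):
        g=c+d*f; tg2=[(*(np.round(g-60*np.sin(np.radians(ti))*f,1)),36+60*np.cos(np.radians(ti)),10.1,ti),(*np.round(g,1),36,10.1,ti)]
        qq=q
        for t in tg+tg2+[loc(-34,-6,60,ti),loc(-28,0,29,ti)]:
            qq,e=ik(t,qq+[0,0,0,0,-.02,0]);print(t,qq,round(e,4))
plan(tg+tg2)
E
```

```text
(np.float64(563.923528560968), np.float64(-277.76770790185066), np.float64(84.63790985118179), 10, 20) [-0.2867  0.4191 -0.2756 -0.2818 -0.5792 -0.8961] 0.0
(530, -180, 130, 10, 18) [-0.086   0.2528 -0.4371 -0.1454 -0.5816 -1.2007] 0.0
(525, -80, 140, 10.1, 15) [ 0.1505  0.1978 -0.5194 -0.012  -0.5919 -1.536 ] 0.0
(np.float64(576.5), np.float64(-10.5), np.float64(93.9555495773441), 10.1, 15) [ 0.2766  0.3277 -0.5036  0.0562 -0.4796 -1.7176] 0.0
(np.float64(591.8), np.float64(-7.8), 36, 10.1, 15) [ 0.273   0.4374 -0.5287  0.074  -0.345  -1.7339] 0.0
(551.8, 213.0, 60, 7.3, 15) [ 0.6941  0.3962 -0.6219  0.4082 -0.3576 -2.5069] 0.0
(557.0, 219.7, 29, 7.3, 15) [ 0.6765  0.4507 -0.6726  0.5528 -0.2602 -2.6422] 0.0
(np.float64(563.923528560968), np.float64(-277.76770790185066), np.float64(84.63790985118179), 10, 20) [-0.2867  0.4191 -0.2756 -0.2818 -0.5792 -0.8961] 0.0
(530, -180, 130, 10, 18) [-0.086   0.2528 -0.4371 -0.1454 -0.5816 -1.2007] 0.0
(525, -80, 140, 10.1, 15) [ 0.1505  0.1978 -0.5194 -0.012  -0.5919 -1.536 ] 0.0
(np.float64(577.5), np.float64(-10.4), np.float64(94.217743576559
[... 218 characters left out ...]
 -0.5888  0.346  -0.3941 -2.447 ] 0.0
(557.0, 219.7, 29, 7.3, 14) [ 0.688   0.4575 -0.6268  0.4409 -0.3062 -2.5407] 0.0
now 21.85 [ 593.9235 -272.7677    9.6379] gap 0.977 F [0.5097 0.4497 2.9093]
(np.float64(563.923528560968), np.float64(-277.76770790185066), np.float64(84.63790985118179), 10, 20) -> 0, 0, -0.001, 0.019, 0.002, -0.539 n>= 2
(530, -180, 130, 10, 18) -> 0, 0.011, 0, -0.001, 0.681, -0.322 n>= 3
(525, -80, 140, 10.1, 15) -> -0, 0.017, -0, -0.101, 0.662, -0.037 n>= 3
(np.float64(577.5), np.float64(-10.4), np.float64(94.2177435765598), 10.1, 14) -> -0, 0.006, -0, -0.332, 0.396, 0.404 n>= 2
(np.float64(591.8), np.float64(-7.8), 36, 10.1, 14) -> -0, -0, -0, -0.001, 0.001, 0.4 n>= 2
```

Request:
{"method": "step_arm", "body": {
  "steps": [
    [0, 0, 0, 0.002, 0, -0.05, 0],
    [0, 0, 0, 0.008, 0, -0.2, 0],
    [0, 0, 0, 0.014, 0.001, -0.38, 0],
    [0, 0, -0.001, 0.019, 0.002, -0.539, 0],
    [0, 0, -0.001, 0.019, 0.002, -0.539, 0]
  ]
}}

```text
t: 22.35
position: [0.5642, -0.2786, 0.0882]
eef_rot: [-3.138, 0.354, -2.965]
force: [0.6, -0.5, 0.7]
finger_gap: 1.0
grip_force: 0.0
```

Request:
{"method": "step_arm", "body": {
  "steps": [
    [0, 0.011, 0, 0, 0.681, -0.322, 0],
    [0, 0.011, 0, 0, 0.681, -0.322, 0],
    [0, 0.011, 0, 0, 0.681, -0.322, 0],
    [0, 0.011, 0, 0, 0.681, -0.322, 0],
    [0, 0.011, 0, 0, 0.681, -0.322, 0]
  ]
}}

```text
t: 22.85
position: [0.5294, -0.1798, 0.1294]
eef_rot: [3.142, 0.314, -2.965]
force: [-1.1, -0.3, 0.2]
finger_gap: 1.003
grip_force: 0.0
```

```bash
cat > meas.py <<'E'
from look import *
ang=lambda a,b:np.degrees(np.arctan2(*(b-a)[1::-1]))
T=optics.grab_frame("top");S=optics.grab_frame("side")
cv2.imwrite("pics/topM.png",T["img"][:,:,::-1]);cv2.imwrite("pics/sideM.png",S["img"][:,:,::-1])
t=C1([(140,95),(158,228),(277,208),(260,90)]);ch=T["img"].mean(2)
e=[edge(ch,t[0],t[1],lo=.15),edge(ch,t[1],t[2]),edge(ch,t[2],t[3],hi=.85)]
Q=onplane(T,[cross(e[0],e[1]),cross(e[1],e[2]),e[0][0],e[2][0]],.043)*1e3
print("low top",[round(float(x[2]),2) for x in e],Q[:,:2].ravel(),ang(Q[0],Q[2]),ang(Q[1],Q[3]),ang(Q[1],Q[0])-90)
M=S["img"].mean(2);q=C3([(65,428),(100,500),(295,458)])
e=[edge(M,q[0],q[1]),edge(M,q[1],q[2])];P=onplane(S,[cross(*e),e[0][0],e[1][0]],.043)*1e3;print("low side",P[:,:2].ravel(),ang(P[0],P[1])-90,ang(P[0],P[2]))
for n,f,z in(("top",T,.012),("side",S,.012)):
    I=f["img"].astype(int);m=((I[:,:,0]-I[:,:,2])>12).astype(np.uint8);u=proj(f,[[.5957,-.2715,z]])[0].astype(int)
    w=np.zeros_like(m);w[u[1]-25:u[1]+25,u[0]-25:u[0]+25]=1;w*=m
    c=cv2.findContours(w,0,1)[0]
    if c: c=max(c,key=cv2.contourArea);(x,y),(a,b),r=cv2.fitEllipse(c);print(n,"dish",cv2.contourArea(c),(x,y),(a,b),onplane(f,[(x,y)],z)*1e3)
E
python3 meas.py; python3 -c "
from plan import *
plan([(525,-80,140,10.1,15),(576.5,-10.5,95,10.1,15),(591.8,-7.8,37.5,10.1,15)])"
```

```text
low top [0.06, 0.08, 0.13] [559.9173  17.6297 570.402  -41.918  587.3433  22.1572 599.4123 -37.3204] 9.373869312945542 9.00545133139957 9.98587746434319
low side [572.5425 -42.5261 565.36   -14.6222 624.2859 -33.2212] 14.434761445524558 10.194400687810157
top dish 444.5 (447.0679626464844, 249.1055908203125) (23.444604873657227, 24.291767120361328) [[ 596.416  -272.5662   12.    ]]
side dish 580.5 (370.1502685546875, 393.4832458496094) (25.387603759765625, 29.178205490112305) [[ 595.8488 -274.5944   12.    ]]
now 22.95 [ 529.546  -180.6062  128.9655] gap 1.0 F [-0.2255  0.116   0.6786]
(525, -80, 140, 10.1, 15) -> -0, 0.016, -0, -0.105, 0.666, -0.043 n>= 3
(576.5, -10.5, 95, 10.1, 15) -> -0, 0, -0, -0.327, 0.396, 0.399 n>= 2
(591.8, -7.8, 37.5, 10.1, 15) -> -0, 0, -0, 0, 0, 0.397 n>= 2
```

Request:
{"method": "step_arm", "body": {
  "steps": [
    [0, 0.016, 0, -0.105, 0.666, -0.043, 0],
    [0, 0.016, 0, -0.105, 0.666, -0.043, 0],
    [0, 0.016, 0, -0.105, 0.666, -0.043, 0],
    [0, 0.016, 0, -0.105, 0.666, -0.043, 0]
  ]
}}

```text
t: 23.35
position: [0.525, -0.0788, 0.1402]
eef_rot: [-3.142, 0.263, -2.964]
force: [0.3, -0.3, -0.4]
finger_gap: 1.0
grip_force: 0.0
```

Request:
{"method": "step_arm", "body": {
  "steps": [
    [0, 0, 0, -0.327, 0.396, 0.399, 0],
    [0, 0, 0, -0.327, 0.396, 0.399, 0],
    [0, 0, 0, -0.327, 0.396, 0.399, 0],
    [0, 0, 0, -0.327, 0.396, 0.399, 0]
  ]
}}

```text
t: 23.75
position: [0.5764, -0.0111, 0.0941]
eef_rot: [-3.141, 0.261, -2.967]
force: [-1.1, 0.0, 0.1]
finger_gap: 0.999
grip_force: 0.0
```

Request:
{"method": "step_arm", "body": {
  "steps": [
    [0, 0, 0, 0, 0, 0.15, 0],
    [0, 0, 0, 0, 0, 0.28, 0],
    [0, 0, 0, 0, 0, 0.33, 0],
    [0, 0, 0, 0, 0, 0.33, 0],
    [0, 0, 0, 0, 0, 0.33, 0]
  ]
}}

```text
t: 24.25
position: [0.5895, -0.0085, 0.0489]
eef_rot: [-3.141, 0.265, -2.967]
force: [-0.1, 0.6, 0.2]
finger_gap: 0.999
grip_force: 0.0
```

```bash
python3 -c "
from plan import *
plan([(591.8,-7.8,37.5,9.9,15)]);print(np.degrees(telemetry.get_state()['eef_rot']))"
```

```text
now 24.25 [589.5409  -8.4877  48.9272] gap 0.999 F [-0.1249  0.5824  0.2161]
(591.8, -7.8, 37.5, 9.9, 15) -> 0, 0.001, 0.001, 0.005, 0.002, 0.078 n>= 1
[-179.9849   15.2104 -169.9863]
```

Request:
{"method": "step_arm", "body": {
  "steps": [
    [0, 0, 0, 0.003, 0.001, 0.05, 0],
    [0, 0.001, 0.001, 0.005, 0.002, 0.078, 0],
    [0, 0.001, 0.001, 0.005, 0.002, 0.078, 0],
    [0, 0.001, 0.001, 0.005, 0.002, 0.078, 0]
  ],
  "grip_force": 10
}}

```text
t: 24.65
position: [0.5915, -0.0068, 0.0366]
eef_rot: [3.141, 0.261, -2.969]
force: [0.1, -0.5, -0.2]
finger_gap: 0.997
grip_force: 0.0
```

```bash
python3 -c "
from plan import *
plan([(591.8,-7.8,37.5,9.9,15)])"
```

```text
now 24.65 [591.5276  -6.8074  36.6267] gap 0.997 F [ 0.063  -0.4653 -0.2365]
(591.8, -7.8, 37.5, 9.9, 15) -> 0, -0, 0, -0.002, -0.007, -0.005 n>= 1
```

Request:
{"method": "step_arm", "body": {
  "steps": [
    [0, 0, 0, -0.002, -0.006, -0.005, 30],
    [0, 0, 0, -0.002, -0.006, -0.005, 50],
    [0, 0, 0, -0.002, -0.006, -0.005, 60],
    [0, 0, 0, -0.002, -0.006, -0.005, 66],
    [0, 0, 0, -0.002, -0.006, -0.005, 71],
    [0, 0, 0, -0.002, -0.006, -0.005, 76],
    [0, 0, 0, -0.002, -0.006, -0.005, 85],
    [0, 0, 0, -0.002, -0.006, -0.005, 120]
  ],
  "grip_force": 10
}}

```text
t: 25.45
position: [0.5918, -0.0078, 0.0374]
eef_rot: [3.141, 0.261, -2.969]
force: [-0.5, -0.6, 0.1]
finger_gap: 0.715
grip_force: 10.0
```

Request:
{"method": "step_arm", "body": {
  "steps": [
    [0, 0, 0, 0, 0, 0, 120],
    [0, 0, 0, 0, 0, 0, 120]
  ],
  "grip_force": 40
}}

```text
t: 25.65
position: [0.5918, -0.0078, 0.0374]
eef_rot: [3.141, 0.261, -2.969]
force: [-1.5, 0.5, -0.2]
finger_gap: 0.702
grip_force: 40.0
```

```bash
python3 -c "
from plan import *
print(telemetry.get_state()['grip_force'])
plan([(591.5,-7.8,55,9.9,15),(540,-15,115,8,15),(510,80,120,7.3,15),(530,180,115,7.3,15)])"
```

```text
39.99991714954376
now 25.65 [591.7548  -7.7803  37.4262] gap 0.702 F [-1.478   0.5077 -0.1775]
(591.5, -7.8, 55, 9.9, 15) -> 0, -0, -0, -0.029, 0, -0.114 n>= 1
(540, -15, 115, 8, 15) -> 0.003, -0, 0.01, 0.232, 0.012, -0.476 n>= 2
(510, 80, 120, 7.3, 15) -> 0.001, -0, 0.004, 0.097, 0.655, -0.06 n>= 2
(530, 180, 115, 7.3, 15) -> -0, -0, -0, -0.201, 0.645, 0.088 n>= 3
```

Request:
{"method": "step_arm", "body": {
  "steps": [
    [0, 0, 0, -0.006, 0, -0.025, 120],
    [0, 0, 0, -0.016, 0, -0.065, 120],
    [0, 0, 0, -0.029, 0, -0.114, 120],
    [0, 0, 0, -0.029, 0, -0.114, 120]
  ]
}}

```text
t: 26.05
position: [0.5925, -0.0076, 0.0567]
eef_rot: [3.141, 0.264, -2.969]
force: [0.2, 0.2, 0.1]
finger_gap: 0.703
grip_force: 40.0
```

Request:
{"method": "step_arm", "body": {
  "steps": [
    [0.001, 0, 0.003, 0.06, 0.003, -0.12, 120],
    [0.002, 0, 0.006, 0.14, 0.007, -0.28, 120],
    [0.003, 0, 0.01, 0.232, 0.012, -0.476, 120],
    [0.003, 0, 0.01, 0.232, 0.012, -0.476, 120]
  ]
}}

```text
t: 26.45
position: [0.5394, -0.0151, 0.1181]
eef_rot: [3.141, 0.266, -3.002]
force: [0.1, -0.6, -1.0]
finger_gap: 0.706
grip_force: 40.0
```

Request:
{"method": "step_arm", "body": {
  "steps": [
    [0, 0, 0.001, 0.03, 0.2, -0.02, 120],
    [0.001, 0, 0.003, 0.06, 0.43, -0.04, 120],
    [0.001, 0, 0.004, 0.097, 0.655, -0.06, 120],
    [0.001, 0, 0.004, 0.097, 0.655, -0.06, 120]
  ]
}}

```text
t: 26.85
position: [0.5097, 0.0827, 0.1199]
eef_rot: [-3.141, 0.262, -3.009]
force: [0.5, 0.7, -1.0]
finger_gap: 0.705
grip_force: 40.0
```

Request:
{"method": "step_arm", "body": {
  "steps": [
    [0, 0, 0, -0.065, 0.21, 0.03, 120],
    [0, 0, 0, -0.13, 0.43, 0.06, 120],
    [0, 0, 0, -0.201, 0.645, 0.088, 120],
    [0, 0, 0, -0.201, 0.645, 0.088, 120],
    [0, 0, 0, -0.201, 0.645, 0.088, 120]
  ]
}}

```text
t: 27.35
position: [0.5299, 0.1801, 0.114]
eef_rot: [-3.141, 0.26, -3.014]
force: [0.2, -0.7, -1.8]
finger_gap: 0.704
grip_force: 40.0
```

```bash
cat > m1.py <<'E'
from look import *
ang=lambda a,b:np.degrees(np.arctan2(*(b-a)[1::-1]))
# plate 1 on stop, from pictures top8/side8 taken when it was in full view
T=optics.grab_frame("top");S=optics.grab_frame("side")
L=cv2.imread("pics/topM.png").mean(2)
c=lambda p:(np.atleast_2d(p)-[400,0])*.25-.375+np.array([160,205])
t=c([(491,108),(503,255),(625,245),(613,95)])
e=[edge(L,t[i],t[(i+1)%4]) for i in range(4)];q=[cross(e[i-1],e[i]) for i in range(4)]
P=onplane(T,q,.028)*1e3;print("top",P[:,:2].ravel(),P.mean(0)[:2],[round(float(x[2]),2) for x in e],ang(P[1],P[0]),ang(P[2],P[3]),ang(P[2],P[1])-90,ang(P[3],P[0])-90)
M=cv2.imread("pics/sideM.png").mean(2);t=C4([(455,423),(480,485),(657,455),(627,393)])
e=[edge(M,t[i],t[(i+1)%4]) for i in range(4)];q=[cross(e[i-1],e[i]) for i in range(4)]
P=onplane(S,q,.028)*1e3;print("side",P[:,:2].ravel(),P.mean(0)[:2],[round(float(x[2]),2) for x in e],ang(P[0],P[3]),ang(P[1],P[2]),ang(P[1],P[0])-90,ang(P[2],P[3])-90)
E
python3 m1.py; python3 -c "
from plan import *
s=telemetry.get_state();print(s['grip_force'],np.degrees(s['eef_rot']),s['position'])"
```

```text
top [633.2353 263.0474 558.3694 255.0268 561.1071 193.4861 639.4234 202.2469] [598.0338 228.4518] [0.13, 0.63, 0.14, 0.11] 6.114994181729405 6.382754306639625 2.547143223143749 5.811407754413821
side [527.2068 255.745  528.7233 188.5237 639.789  200.4976 633.6162 264.0396] [582.3338 227.2015] [0.87, 0.04, 0.03, 0.11] 4.457194088141703 6.153216081969749 1.292332372084914 5.548552547231552
39.99951124191284 [-179.9577   14.8806 -172.7704] [0.5296 0.179  0.1143]
```

```bash
sed -i 's/^SC=.*/SC=[581.7,226.6,6.4]/' plan.py && python3 - <<'E'
from kin import *
q=np.array(telemetry.get_state()["qpos"])
tg=[loc(-32,-3,62,15),loc(-32,-3,36,15),loc(-32,-3,30,15)]
for t in tg: q,e=ik(t,q);print(t,q,round(e,4))
plan(tg)
E
```

```text
(550.2, 220.1, 62, 6.4, 15) [ 0.7082  0.3954 -0.6184  0.4162 -0.3678 -2.5426] 0.0
(550.2, 220.1, 36, 6.4, 15) [ 0.6896  0.4327 -0.6779  0.5421 -0.2776 -2.6579] 0.0
(550.2, 220.1, 30, 6.4, 15) [ 0.6813  0.4411 -0.6956  0.5899 -0.2536 -2.6998] 0.0
now 27.45 [529.6182 179.0007 114.2597] gap 0.703 F [-0.0139  0.3882 -1.647 ]
(550.2, 220.1, 62, 6.4, 15) -> 0.001, -0.001, 0.004, -0.075, 0.255, 0.38 n>= 2
(550.2, 220.1, 36, 6.4, 15) -> -0, 0, 0, 0.045, -0, 0.168 n>= 1
(550.2, 220.1, 30, 6.4, 15) -> -0, 0, 0, 0.01, -0, 0.038 n>= 1
```

Request:
{"method": "step_arm", "body": {
  "steps": [
    [0, 0, 0.002, -0.037, 0.13, 0.19, 120],
    [0.001, -0.001, 0.004, -0.075, 0.255, 0.38, 120],
    [0.001, -0.001, 0.004, -0.075, 0.255, 0.38, 120],
    [0.001, -0.001, 0.004, -0.075, 0.255, 0.38, 120],
    [0.001, -0.001, 0.004, -0.075, 0.255, 0.38, 120]
  ]
}}

```text
t: 27.95
position: [0.5507, 0.2204, 0.0636]
eef_rot: [3.141, 0.265, -3.029]
force: [-0.3, 0.1, -1.6]
finger_gap: 0.704
grip_force: 40.0
```

Request:
{"method": "step_arm", "body": {
  "steps": [
    [0, 0, 0, 0.02, 0, 0.08, 120],
    [0, 0, 0, 0.045, 0, 0.168, 120],
    [0, 0, 0, 0.045, 0, 0.168, 120],
    [0, 0, 0, 0.045, 0, 0.168, 120]
  ]
}}

```text
t: 28.35
position: [0.5509, 0.2207, 0.0378]
eef_rot: [3.141, 0.266, -3.028]
force: [-0.9, -0.0, 0.2]
finger_gap: 0.704
grip_force: 40.0
```

```bash
python3 - <<'E'
from kin import *
s=telemetry.get_state();print(np.degrees(s["eef_rot"]))
plan([loc(-32,-3,32,15),loc(-32,-3,30,15)])
E
```

```text
[ 179.9624   15.2123 -173.5152]
now 28.35 [550.9163 220.7133  37.7871] gap 0.704 F [-0.9126 -0.0235  0.1572]
(550.2, 220.1, 32, 6.4, 15) -> 0, 0.001, 0, 0.015, -0.004, 0.036 n>= 1
(550.2, 220.1, 30, 6.4, 15) -> 0, 0, 0, 0.004, 0, 0.013 n>= 1
```

Request:
{"method": "step_arm", "body": {
  "steps": [
    [0, 0, 0, 0.008, -0.002, 0.018, 120],
    [0, 0, 0, 0.015, -0.004, 0.036, 120],
    [0, 0, 0, 0.015, -0.004, 0.036, 120]
  ]
}}

```text
t: 28.65
position: [0.5497, 0.2202, 0.0309]
eef_rot: [-3.141, 0.264, -3.027]
force: [0.0, 1.0, -0.4]
finger_gap: 0.705
grip_force: 40.0
```

Request:
{"method": "step_arm", "body": {
  "steps": [
    [0, 0, 0, 0.002, 0, 0.007, 120],
    [0, 0, 0, 0.002, 0, 0.007, 120]
  ]
}}

```text
t: 28.85
position: [0.55, 0.2205, 0.0302]
eef_rot: [3.142, 0.265, -3.027]
force: [-1.5, -1.3, 2.7]
finger_gap: 0.704
grip_force: 42.0
```

Request:
{"method": "step_arm", "body": {
  "steps": [
    [0, 0, 0, 0.002, 0, 0.006, 120],
    [0, 0, 0, 0.002, 0, 0.006, 120]
  ]
}}

```text
t: 29.05
position: [0.5501, 0.2205, 0.03]
eef_rot: [3.142, 0.266, -3.027]
force: [-4.4, -3.2, 8.6]
finger_gap: 0.704
grip_force: 43.7
```

Request:
{"method": "step_arm", "body": {
  "steps": [
    [0, 0, 0, -0.002, 0, -0.008, 120],
    [0, 0, 0, -0.002, 0, -0.008, 66],
    [0, 0, 0, -0.002, 0, -0.008, 45],
    [0, 0, 0, -0.002, 0, -0.008, 20],
    [0, 0, 0, -0.002, 0, -0.008, 0],
    [0, 0, 0, -0.002, 0, -0.008, 0]
  ]
}}

```text
t: 29.65
position: [0.5498, 0.2206, 0.0299]
eef_rot: [3.142, 0.264, -3.027]
force: [0.4, -0.6, 0.2]
finger_gap: 0.969
grip_force: 0.0
```

```bash
python3 - <<'E'
from kin import *
s=telemetry.get_state();print(np.degrees(s["eef_rot"]));q=np.array(s["qpos"])
tg=[loc(-45,-3,85,12),loc(-100,-25,120,0)]
for t in tg+[loc(-85,-2,75,0),loc(-72,-2,32,0),loc(15,-90,90,0),loc(36,-60,32,0)]: q,e=ik(t,q);print(t,q,round(e,4))
plan(tg)
E
```

```text
[ 179.9962   15.14   -173.448 ]
(537.3, 218.6, 85, 6.4, 12) [ 0.7233  0.3626 -0.5291  0.2428 -0.5195 -2.3838] 0.0
(485.1, 190.6, 120, 6.4, 0) [ 0.6861  0.3122 -0.3887  0.     -0.87   -2.1452] 0.0
(497.5, 215.1, 75, 6.4, 0) [ 0.7075  0.4011 -0.3879 -0.     -0.7817 -2.1666] 0.0
(510.4, 216.6, 32, 6.4, 0) [ 0.6938  0.4787 -0.3957 -0.     -0.6964 -2.1529] 0.0
(606.6, 138.8, 90, 6.4, 0) [ 0.4848  0.4976 -0.169   0.     -0.9042 -1.9439] 0.0
(624.2, 171.0, 32, 6.4, 0) [ 0.517   0.6004 -0.1525 -0.     -0.8179 -1.9761] 0.0
now 29.65 [549.8495 220.6315  29.9389] gap 0.969 F [ 0.391  -0.573   0.1993]
(537.3, 218.6, 85, 6.4, 12) -> 0, 0.017, 0.001, -0.014, -0.004, -0.376 n>= 2
(485.1, 190.6, 120, 6.4, 0) -> 0, 0.067, -0, 0.309, -0.147, -0.305 n>= 2
```

Request:
{"method": "step_arm", "body": {
  "steps": [
    [0, 0, 0, -0.004, 0, -0.05, 0],
    [0, 0.008, 0, -0.009, 0, -0.2, 0],
    [0, 0.017, 0.001, -0.014, -0.004, -0.376, 0],
    [0, 0.017, 0.001, -0.014, -0.004, -0.376, 0]
  ]
}}

```text
t: 30.05
position: [0.54, 0.2215, 0.0893]
eef_rot: [3.135, 0.218, -3.031]
force: [1.3, 0.2, 0.6]
finger_gap: 0.994
grip_force: 0.0
```

Request:
{"method": "step_arm", "body": {
  "steps": [
    [0, 0.067, 0, 0.309, -0.147, -0.305, 0],
    [0, 0.067, 0, 0.309, -0.147, -0.305, 255],
    [0, 0.067, 0, 0.309, -0.147, -0.305, 255],
    [0, 0.067, 0, 0.309, -0.147, -0.305, 255],
    [0, 0.067, 0, 0.309, -0.147, -0.305, 255]
  ],
  "grip_force": 20
}}

```text
t: 30.55
position: [0.4846, 0.1897, 0.1186]
eef_rot: [-3.14, -0.001, -3.031]
force: [0.3, 0.5, -0.9]
finger_gap: 0.722
grip_force: 0.0
```

```bash
cat > m2.py <<'E'
from look import *
ang=lambda a,b:np.degrees(np.arctan2(*(b-a)[1::-1]))
def mstop(z=.036):
    T=optics.grab_frame("top");S=optics.grab_frame("side")
    cv2.imwrite("pics/topP.png",T["img"][:,:,::-1]);cv2.imwrite("pics/sideP.png",S["img"][:,:,::-1])
    f=np.array([np.cos(np.radians(6.4)),np.sin(np.radians(6.4)),0]);l=np.array([-f[1],f[0],0]);o=np.array([.5787,.2235,z])
    C=[o+a*f*.055+b*l*.031 for a,b in((1,1),(-1,1),(-1,-1),(1,-1))]
    for n,F in(("top",T),("side",S)):
        t=proj(F,C);L=F["img"].mean(2);e=[edge(L,t[i],t[(i+1)%4],w=2.5) for i in range(4)]
        P=onplane(F,[cross(e[i-1],e[i]) for i in range(4)],z)*1e3
        print(n,P[:,:2].ravel(),P.mean(0)[:2],[round(float(x[2]),2) for x in e],"yaw +y,-y,near,far",ang(P[1],P[0]),ang(P[2],P[3]),ang(P[2],P[1])-90,ang(P[3],P[0])-90)
mstop()
E
python3 m2.py; python3 -c "
from plan import *
plan([loc(-85,-2,60,0),loc(-85,-2,23,0)])"
```

```text
top [632.1541 261.2405 515.863  247.2708 533.0989 187.73   638.4426 199.9595] [579.8896 224.0502] [0.14, 0.85, 0.07, 0.09] yaw +y,-y,near,far 6.849974692593581 6.6219248557441155 16.144733054463558 5.858984303170956
side [630.3107 262.5323 519.3202 249.0022 526.2876 185.9564 636.975  199.0151] [578.2234 224.1265] [0.12, 0.09, 0.06, 0.03] yaw +y,-y,near,far 6.950228497442678 6.728558583713465 6.306404499199132 5.989587244000475
now 30.65 [484.5576 189.972  118.7631] gap 0.631 F [ 0.61    0.3621 -0.0569]
(497.5, 215.1, 60, 6.4, 0) -> -0, -0, -0, -0.105, 0.157, 0.391 n>= 2
(497.5, 215.1, 23, 6.4, 0) -> -0, -0, -0, -0, 0.001, 0.247 n>= 1
```

Request:
{"method": "step_arm", "body": {
  "steps": [
    [0, 0, 0, -0.05, 0.08, 0.2, 255],
    [0, 0, 0, -0.105, 0.157, 0.391, 255],
    [0, 0, 0, -0.105, 0.157, 0.391, 255],
    [0, 0, 0, -0.105, 0.157, 0.391, 255],
    [0, 0, 0, -0.105, 0.157, 0.391, 255]
  ]
}}

```text
t: 31.15
position: [0.4985, 0.2157, 0.0623]
eef_rot: [3.141, 0.002, -3.03]
force: [0.9, 0.2, 0.5]
finger_gap: 0.175
grip_force: 0.0
```

Request:
{"method": "step_arm", "body": {
  "steps": [
    [0, 0, 0, 0, 0, 0.12, 255],
    [0, 0, 0, 0, 0, 0.245, 255],
    [0, 0, 0, 0, 0, 0.245, 255],
    [0, 0, 0, 0, 0, 0.245, 255]
  ]
}}

```text
t: 31.55
position: [0.4987, 0.2157, 0.0259]
eef_rot: [3.14, 0.002, -3.03]
force: [-0.2, -0.1, 0.5]
finger_gap: 0.007
grip_force: 0.0
```

Request:
{"method": "step_arm", "body": {
  "steps": [
    [0, 0, 0, -0.03, 0, 0, 255],
    [0, 0, 0, -0.06, 0, 0, 255],
    [0, 0, 0, -0.08, 0, 0, 255],
    [0, 0, 0, -0.08, 0, 0, 255]
  ]
}}

```text
t: 31.95
position: [0.511, 0.2173, 0.0251]
eef_rot: [3.14, 0.002, -3.031]
force: [0.6, 0.3, -0.1]
finger_gap: 0.005
grip_force: 0.0
```

```bash
cat > st.py <<'E'
from kin import *
s=telemetry.get_state();a=np.radians(SC[2]);c,n=np.cos(a),np.sin(a);d=np.array(s["position"])[:2]*1e3-SC[:2];F=s["force"]
print("t",round(float(s["t"]),2),"stop xy",round(c*d[0]+n*d[1],2),round(-n*d[0]+c*d[1],2),"z",s["position"][2]*1e3,"F",round(c*F[0]+n*F[1],1),round(-n*F[0]+c*F[1],1),round(float(F[2]),1),"gap",s["finger_gap"],np.degrees(s["eef_rot"]))
E
python3 st.py
```

```text
t 31.95 stop xy -71.35 -1.4 z 25.149997135442565 F 0.6 0.3 -0.1 gap 0.005277873470265202 [ 179.921     0.0881 -173.6514]
```

Request:
{"method": "step_arm", "body": {
  "steps": [
    [0, 0, 0, -0.007, 0, 0, 255],
    [0, 0, 0, -0.014, 0, 0, 255],
    [0, 0, 0, -0.021, 0, 0, 255],
    [0, 0, 0, -0.028, 0, 0, 255],
    [0, 0, 0, -0.035, 0, 0, 255],
    [0, 0, 0, -0.035, 0, 0, 255]
  ]
}}

```text
t: 32.55
position: [0.5156, 0.2177, 0.0247]
eef_rot: [3.141, 0.001, -3.031]
force: [-0.0, -0.7, -0.7]
finger_gap: 0.007
grip_force: 0.2
```

Request:
{"method": "step_arm", "body": {
  "steps": [
    [0, 0, 0, -0.007, 0, 0, 255],
    [0, 0, 0, -0.007, 0, 0, 255]
  ]
}}

```text
t: 32.75
position: [0.5165, 0.2176, 0.0247]
eef_rot: [3.141, 0.0, -3.031]
force: [-0.9, -0.2, -0.0]
finger_gap: 0.006
grip_force: 0.4
```

Request:
{"method": "step_arm", "body": {
  "steps": [
    [0, 0, 0, -0.007, 0, 0, 255],
    [0, 0, 0, -0.007, 0, 0, 255]
  ]
}}

```text
t: 32.95
position: [0.5167, 0.2175, 0.0246]
eef_rot: [3.141, -0.001, -3.031]
force: [-4.7, 1.2, 2.4]
finger_gap: 0.007
grip_force: 2.0
```

```bash
python3 st.py
```

```text
t 32.95 stop xy -65.66 -1.83 z 24.62107559215492 F -4.6 1.7 2.4 gap 0.007312553339812308 [ 179.9911   -0.0771 -173.6483]
```

Request:
{"method": "step_arm", "body": {
  "steps": [
    [0, 0, 0, -0.007, 0, 0, 255],
    [0, 0, 0, -0.007, 0, 0, 255]
  ]
}}

```text
t: 33.15
position: [0.5168, 0.2173, 0.0246]
eef_rot: [-3.141, -0.003, -3.031]
force: [-6.1, 0.9, 3.8]
finger_gap: 0.002
grip_force: 3.4
```

```bash
python3 st.py; python3 -c "
from kin import *
tg=[loc(-90,-4,30,0),loc(-90,-30,85,0),loc(-20,-75,85,0),loc(36,-75,80,0),loc(36,-62,25,0)]
q=np.array(telemetry.get_state()['qpos'])
for t in tg: q,e=ik(t,q);print(q,round(e,4))
plan(tg)"
```

```text
t 33.15 stop xy -65.51 -2.01 z 24.58517664922735 F -6.0 1.6 3.8 gap 0.001627089691078485 [-179.9728   -0.1772 -173.6543]
[ 0.7099  0.4589 -0.442  -0.     -0.6699 -2.169 ] 0.0
[ 0.6671  0.37   -0.4079 -0.     -0.793  -2.1262] 0.0
[ 0.5315  0.456  -0.259   0.     -0.8558 -1.9906] 0.0
[ 0.4949  0.5417 -0.1178  0.     -0.9113 -1.954 ] 0.0
[ 0.5141  0.6086 -0.1586 -0.     -0.8036 -1.9731] 0.0
now 33.15 [516.8213 217.2995  24.5852] gap 0.002 F [-6.1439  0.8727  3.7571]
(492.7, 212.6, 30, 6.4, 0) -> -0, -0.001, -0, 0.163, -0.013, -0.036 n>= 1
(495.6, 186.8, 85, 6.4, 0) -> -0, 0, -0, 0, -0.174, -0.366 n>= 2
(570.2, 149.8, 85, 6.4, 0) -> -0, 0, -0, -0.467, -0.3, -0 n>= 2
(625.8, 156.1, 80, 6.4, 0) -> -0, 0, -0, -0.373, 0.001, 0.033 n>= 2
(624.4, 169.0, 25, 6.4, 0) -> -0, 0, -0, -0, 0.087, 0.367 n>= 2
```

Request:
{"method": "step_arm", "body": {
  "steps": [
    [0, 0, 0, 0.05, -0.004, -0.01, 255],
    [0, 0, 0, 0.163, -0.013, -0.036, 255],
    [0, 0, 0, 0.163, -0.013, -0.036, 255]
  ]
}}

```text
t: 33.45
position: [0.4937, 0.2131, 0.0307]
eef_rot: [3.14, 0.002, -3.03]
force: [-0.5, 0.2, 0.2]
finger_gap: 0.006
grip_force: 0.0
```

Request:
{"method": "step_arm", "body": {
  "steps": [
    [0, 0, 0, 0, -0.174, -0.366, 255],
    [0, 0, 0, 0, -0.174, -0.366, 255],
    [0, 0, 0, 0, -0.174, -0.366, 255]
  ]
}}

```text
t: 33.75
position: [0.4994, 0.1879, 0.0873]
eef_rot: [3.138, 0.007, -3.031]
force: [-1.1, 0.5, -0.5]
finger_gap: 0.012
grip_force: 0.0
```

Request:
{"method": "step_arm", "body": {
  "steps": [
    [0, 0, 0, -0.467, -0.3, 0, 255],
    [0, 0, 0, -0.467, -0.3, 0, 255],
    [0, 0, 0, -0.467, -0.3, 0, 255],
    [0, 0, 0, -0.467, -0.3, 0, 255]
  ]
}}

```text
t: 34.15
position: [0.5716, 0.1499, 0.0833]
eef_rot: [3.141, -0.002, -3.032]
force: [-1.0, -0.7, -0.5]
finger_gap: 0.007
grip_force: 0.0
```

Request:
{"method": "step_arm", "body": {
  "steps": [
    [0, 0, 0, -0.373, 0.001, 0.033, 255],
    [0, 0, 0, -0.373, 0.001, 0.033, 255],
    [0, 0, 0, -0.373, 0.001, 0.033, 255],
    [0, 0, 0, -0.373, 0.001, 0.033, 255]
  ]
}}

```text
t: 34.55
position: [0.6262, 0.1571, 0.0796]
eef_rot: [3.141, -0.001, -3.03]
force: [0.4, 0.1, 0.3]
finger_gap: 0.007
grip_force: 0.0
```

```bash
python3 st.py;  python3 -c "
from kin import *
plan([loc(38,-60,24,0)])"; python3 m2.py
```

```text
t 34.55 stop xy 36.43 -74.02 z 79.57641821645714 F 0.4 0.0 0.3 gap 0.0067896878371206506 [ 179.9621   -0.0619 -173.5977]
now 34.55 [626.1536 157.0987  79.5764] gap 0.007 F [0.4265 0.0769 0.2609]
(626.2, 171.2, 24, 6.4, 0) -> 0, -0, 0, -0.011, 0.093, 0.371 n>= 2
top [631.0735 259.021  524.4244 249.1611 531.4895 186.5615 638.8841 201.0301] [581.4679 223.9434] [0.12, 0.09, 0.29, 0.38] yaw +y,-y,near,far 5.282089646144754 7.67289707132121 6.439282532707594 7.670812620314621
side [627.2982 261.0736 524.1219 249.7077 531.3739 186.0794 629.6847 198.0935] [578.1197 223.7385] [0.07, 0.05, 0.03, 0.26] yaw +y,-y,near,far 6.286369697520381 6.967294481791466 6.502225366072651 2.170105877470391
```

Request:
{"method": "step_arm", "body": {
  "steps": [
    [0, 0, 0, -0.004, 0.03, 0.13, 255],
    [0, 0, 0, -0.007, 0.06, 0.27, 255],
    [0, 0, 0, -0.011, 0.08, 0.371, 255],
    [0, 0, 0, -0.011, 0.08, 0.371, 255],
    [0, 0, 0, -0.011, 0.08, 0.371, 255]
  ]
}}

```text
t: 35.15
position: [0.6278, 0.169, 0.0248]
eef_rot: [3.141, 0.001, -3.03]
force: [0.1, 0.9, 0.1]
finger_gap: 0.006
grip_force: 0.0
```

Request:
{"method": "step_arm", "body": {
  "steps": [
    [0, 0, 0, 0, 0.02, 0, 255],
    [0, 0, 0, 0, 0.04, 0, 255],
    [0, 0, 0, 0, 0.055, 0, 255],
    [0, 0, 0, 0, 0.065, 0, 255],
    [0, 0, 0, 0, 0.072, 0, 255],
    [0, 0, 0, 0, 0.072, 0, 255]
  ]
}}

```text
t: 35.75
position: [0.6266, 0.1798, 0.0245]
eef_rot: [3.141, 0.001, -3.03]
force: [0.1, -0.4, -0.0]
finger_gap: 0.007
grip_force: 0.0
```

```bash
python3 st.py
```

```text
t 35.75 stop xy 39.44 -51.55 z 24.511533801360038 F 0.0 -0.4 -0.0 gap 0.007013960651075619 [ 179.952     0.0324 -173.6213]
```

Request:
{"method": "step_arm", "body": {
  "steps": [
    [0, 0, 0, 0, 0.007, 0, 255],
    [0, 0, 0, 0, 0.014, 0, 255],
    [0, 0, 0, 0, 0.021, 0, 255],
    [0, 0, 0, 0, 0.028, 0, 255],
    [0, 0, 0, 0, 0.034, 0, 255],
    [0, 0, 0, 0, 0.034, 0, 255]
  ]
}}

```text
t: 36.35
position: [0.6261, 0.1848, 0.0245]
eef_rot: [3.141, 0.001, -3.03]
force: [-0.3, -0.1, -0.4]
finger_gap: 0.003
grip_force: 0.0
```

Request:
{"method": "step_arm", "body": {
  "steps": [
    [0, 0, 0, 0, 0.006, 0, 255],
    [0, 0, 0, 0, 0.006, 0, 255]
  ]
}}

```text
t: 36.55
position: [0.626, 0.1857, 0.0245]
eef_rot: [3.141, 0.001, -3.03]
force: [-0.4, -0.4, -0.2]
finger_gap: 0.005
grip_force: 0.0
```

Request:
{"method": "step_arm", "body": {
  "steps": [
    [0, 0, 0, 0, 0.006, 0, 255],
    [0, 0, 0, 0, 0.006, 0, 255]
  ]
}}

```text
t: 36.75
position: [0.6259, 0.1865, 0.0245]
eef_rot: [3.141, 0.001, -3.03]
force: [-0.1, -0.5, -0.8]
finger_gap: 0.005
grip_force: 0.0
```

```bash
python3 st.py
```

```text
t 36.75 stop xy 39.46 -44.73 z 24.469059335261015 F -0.2 -0.5 -0.8 gap 0.004989095991710051 [ 179.9524    0.032  -173.6301]
```

Request:
{"method": "step_arm", "body": {
  "steps": [
    [0, 0, 0, 0, 0.006, 0, 255],
    [0, 0, 0, 0, 0.012, 0, 255],
    [0, 0, 0, 0, 0.012, 0, 255]
  ]
}}

```text
t: 37.05
position: [0.6257, 0.1884, 0.0245]
eef_rot: [3.141, 0.001, -3.03]
force: [1.3, 0.6, -0.3]
finger_gap: 0.007
grip_force: 0.0
```

Request:
{"method": "step_arm", "body": {
  "steps": [
    [0, 0, 0, 0, 0.006, 0, 255],
    [0, 0, 0, 0, 0.012, 0, 255],
    [0, 0, 0, 0, 0.012, 0, 255]
  ]
}}

```text
t: 37.35
position: [0.6255, 0.19, 0.0245]
eef_rot: [3.141, 0.001, -3.03]
force: [-0.5, 0.6, 0.9]
finger_gap: 0.007
grip_force: 0.2
```

Request:
{"method": "step_arm", "body": {
  "steps": [
    [0, 0, 0, 0, 0.006, 0, 255],
    [0, 0, 0, 0, 0.006, 0, 255]
  ]
}}

```text
t: 37.55
position: [0.6254, 0.1908, 0.0245]
eef_rot: [3.141, 0.0, -3.03]
force: [0.0, -1.3, 0.1]
finger_gap: 0.006
grip_force: 0.4
```

```bash
python3 st.py; python3 m2.py
```

```text
t 37.55 stop xy 39.4 -40.41 z 24.477489860797675 F -0.1 -1.3 0.1 gap 0.005644333890059994 [ 179.9643    0.0215 -173.6299]
top [633.2809 261.4963 523.7412 249.2778 531.1432 188.1526 634.1062 200.4697] [580.5679 224.8491] [0.24, 0.1, 0.15, 0.78] yaw +y,-y,near,far 6.364726186363003 6.821663005152685 6.9046892363059555 0.7748240391586734
side [636.1715 262.5715 522.4545 252.1076 531.5339 187.11   631.4165 200.8278] [580.3941 225.6543] [0.08, 0.06, 0.04, 0.99] yaw +y,-y,near,far 5.257375007861023 7.820011813346436 7.952060142830646 -4.40380477899339
```

Request:
{"method": "step_arm", "body": {
  "steps": [
    [0, 0, 0, 0, 0.006, 0, 255],
    [0, 0, 0, 0, 0.012, 0, 255],
    [0, 0, 0, 0, 0.012, 0, 255]
  ]
}}

```text
t: 37.95
position: [0.6249, 0.1911, 0.0244]
eef_rot: [-3.14, -0.001, -3.031]
force: [0.8, -5.5, 1.3]
finger_gap: 0.004
grip_force: 2.9
```

Request:
{"method": "step_arm", "body": {
  "steps": [
    [0, 0, 0, 0, 0.006, 0, 255],
    [0, 0, 0, 0, 0.006, 0, 255]
  ]
}}

```text
t: 38.15
position: [0.6248, 0.1911, 0.0245]
eef_rot: [-3.139, -0.002, -3.031]
force: [0.9, -6.5, 1.0]
finger_gap: 0.007
grip_force: 4.0
```

Request:
{"method": "step_arm", "body": {
  "steps": [
    [0, 0, 0, 0, 0.006, 0, 255],
    [0, 0, 0, 0, 0.006, 0, 255]
  ]
}}

```text
t: 38.35
position: [0.6246, 0.1912, 0.0245]
eef_rot: [-3.138, -0.003, -3.031]
force: [2.5, -9.4, 2.1]
finger_gap: 0.003
grip_force: 5.2
```

```bash
python3 st.py
```

```text
t 38.35 stop xy 38.73 -40.0 z 24.4630443252923 F 1.4 -9.6 2.1 gap 0.003026069621131599 [-179.7992   -0.1457 -173.6617]
```

Request:
{"method": "step_arm", "body": {
  "steps": [
    [0, 0, 0, 0, -0.05, 0, 255],
    [0, 0, 0, 0, -0.13, 0, 255],
    [0, 0, 0, 0, -0.15, -0.2, 255],
    [0, 0, 0, 0, -0.15, -0.4, 255],
    [0, 0, 0, 0, -0.15, -0.4, 255]
  ]
}}

```text
t: 38.85
position: [0.6306, 0.1731, 0.0895]
eef_rot: [3.138, 0.01, -3.03]
force: [0.5, 0.0, 0.5]
finger_gap: 0.003
grip_force: 0.0
```

```bash
python3 st.py;  python3 -c "
from kin import *
plan([loc(-20,-75,85,0),loc(-95,-30,85,0),loc(-90,1,24.5,0)])"
```

```text
t 38.85 stop xy 42.65 -58.59 z 89.51412053582594 F 0.5 -0.0 0.5 gap 0.0028507565367741723 [ 179.7785    0.5847 -173.5891]
now 38.85 [630.6165 173.129   89.5141] gap 0.003 F [0.5055 0.0155 0.5034]
(570.2, 149.8, 85, 6.4, 0) -> 0.001, 0.003, 0, 0.418, -0.11, 0.025 n>= 2
(490.6, 186.2, 85, 6.4, 0) -> 0, 0, 0, 0.5, 0.301, 0 n>= 2
(492.1, 217.6, 24.5, 6.4, 0) -> 0, 0, 0, -0.033, 0.206, 0.404 n>= 2
```

Request:
{"method": "step_arm", "body": {
  "steps": [
    [0.001, 0.003, 0, 0.418, -0.11, 0.025, 255],
    [0.001, 0.003, 0, 0.418, -0.11, 0.025, 255],
    [0.001, 0.003, 0, 0.418, -0.11, 0.025, 255]
  ]
}}

```text
t: 39.15
position: [0.5646, 0.1477, 0.0803]
eef_rot: [-3.139, -0.011, -3.031]
force: [0.1, 0.2, 1.3]
finger_gap: 0.006
grip_force: 0.0
```

Request:
{"method": "step_arm", "body": {
  "steps": [
    [0, 0, 0, 0.5, 0.301, 0, 255],
    [0, 0, 0, 0.5, 0.301, 0, 255],
    [0, 0, 0, 0.5, 0.301, 0, 255],
    [0, 0, 0, 0.5, 0.301, 0, 255]
  ]
}}

```text
t: 39.55
position: [0.4883, 0.1865, 0.0817]
eef_rot: [-3.14, -0.007, -3.028]
force: [-0.1, 0.2, 1.0]
finger_gap: 0.008
grip_force: 0.0
```

```bash
python3 st.py; python3 m2.py; python3 -c "
from kin import *
plan([loc(-85,1,60,0),loc(-85,1,24.5,0)])"
```

```text
t 39.55 stop xy -97.29 -29.41 z 81.69937570494923 F -0.1 0.2 1.0 gap 0.007817857813047531 [-179.9171   -0.3968 -173.5156]
top [631.9546 263.3168 526.8174 249.3609 525.2943 188.4593 639.1646 202.0922] [580.8077 225.8073] [0.14, 0.58, 0.07, 0.11] yaw +y,-y,near,far 7.561203931768599 6.8271291622778785 -1.4325883138215545 6.716424030702441
side [632.1214 264.8476 522.9644 250.2074 530.4312 187.9344 639.6087 202.0668] [581.2814 226.2641] [0.09, 0.05, 0.04, 0.09] yaw +y,-y,near,far 7.638947064007454 7.375579510738218 6.837418547213289 6.801016713508361
now 39.65 [488.9101 185.8757  81.4045] gap 0.008 F [ 0.0531  0.5848 -0.0393]
(497.1, 218.1, 60, 6.4, 0) -> -0.001, -0.002, -0, -0.079, 0.208, 0.142 n>= 1
(497.1, 218.1, 24.5, 6.4, 0) -> 0, -0, -0, -0, -0.001, 0.236 n>= 1
```

Request:
{"method": "step_arm", "body": {
  "steps": [
    [0, 0, 0, -0.079, 0.208, 0.142, 255],
    [0, 0, 0, -0.079, 0.208, 0.142, 255],
    [0, 0, 0, -0.079, 0.208, 0.142, 255]
  ]
}}

```text
t: 39.95
position: [0.4963, 0.2174, 0.0589]
eef_rot: [-3.138, -0.01, -3.031]
force: [-0.3, -0.1, -0.2]
finger_gap: 0.004
grip_force: 0.0
```

Request:
{"method": "step_arm", "body": {
  "steps": [
    [0, 0, 0, 0, 0, 0.12, 255],
    [0, 0, 0, 0, 0, 0.236, 255],
    [0, 0, 0, 0, 0, 0.236, 255],
    [0, 0, 0, 0, 0, 0.236, 255]
  ]
}}

```text
t: 40.35
position: [0.4958, 0.2169, 0.0248]
eef_rot: [-3.139, -0.009, -3.031]
force: [-0.0, 0.4, -0.3]
finger_gap: 0.009
grip_force: 0.0
```

Request:
{"method": "step_arm", "body": {
  "steps": [
    [0, 0, 0, -0.04, 0, 0, 255],
    [0, 0, 0, -0.08, 0, 0, 255],
    [0, 0, 0, -0.11, 0, 0, 255],
    [0, 0, 0, -0.118, 0, 0, 255],
    [0, 0, 0, -0.118, 0, 0, 255]
  ]
}}

```text
t: 40.85
position: [0.5131, 0.2194, 0.0243]
eef_rot: [-3.139, -0.009, -3.031]
force: [0.0, -0.1, -0.1]
finger_gap: 0.008
grip_force: 0.0
```

```bash
python3 st.py
```

```text
t 40.85 stop xy -68.94 0.52 z 24.26377317138099 F 0.0 -0.1 -0.1 gap 0.007573439706494212 [-179.875    -0.5008 -173.6477]
```

Request:
{"method": "step_arm", "body": {
  "steps": [
    [0, 0, 0, -0.007, 0, 0, 255],
    [0, 0, 0, -0.014, 0, 0, 255],
    [0, 0, 0, -0.021, 0, 0, 255],
    [0, 0, 0, -0.026, 0, 0, 255],
    [0, 0, 0, -0.026, 0, 0, 255]
  ]
}}

```text
t: 41.35
position: [0.5161, 0.2196, 0.0241]
eef_rot: [-3.139, -0.01, -3.031]
force: [-3.4, 0.8, 1.9]
finger_gap: 0.003
grip_force: 1.2
```

Request:
{"method": "step_arm", "body": {
  "steps": [
    [0, 0, 0, -0.006, 0, 0, 255],
    [0, 0, 0, -0.006, 0, 0, 255]
  ]
}}

```text
t: 41.55
position: [0.5163, 0.2194, 0.024]
eef_rot: [-3.138, -0.012, -3.031]
force: [-4.5, 0.5, 3.4]
finger_gap: 0.007
grip_force: 2.5
```

Request:
{"method": "step_arm", "body": {
  "steps": [
    [0, 0, 0, -0.006, 0, 0, 255],
    [0, 0, 0, -0.006, 0, 0, 255]
  ]
}}

```text
t: 41.75
position: [0.5165, 0.2193, 0.024]
eef_rot: [-3.138, -0.013, -3.031]
force: [-6.7, 1.1, 5.7]
finger_gap: 0.006
grip_force: 3.5
```

```bash
python3 st.py
```

```text
t 41.75 stop xy -65.63 0.04 z 23.980881551287585 F -6.5 1.8 5.7 gap 0.005574308574954859 [-179.7831   -0.755  -173.6618]
```

Request:
{"method": "step_arm", "body": {
  "steps": [
    [0, 0, 0, 0.06, 0, 0, 255],
    [0, 0, 0, 0.25, 0, -0.1, 255],
    [0, 0, 0, 0.45, -0.2, -0.5, 255],
    [0, 0, 0, 0.45, -0.2, -0.8, 255],
    [0, 0, 0, 0.45, -0.2, -0.8, 255],
    [0, 0, 0, 0.45, -0.2, -0.8, 255]
  ]
}}

```text
t: 42.35
position: [0.4574, 0.1841, 0.1483]
eef_rot: [3.139, -0.001, -3.03]
force: [0.1, 0.5, -0.3]
finger_gap: 0.004
grip_force: 0.0
```

```bash
python3 st.py; python3 m2.py; python3 - <<'E'
from h import *
a=cv2.imread("pics/topP.png");b=cv2.imread("pics/sideP.png")
g=lambda i:(255*(i/255.)**.6).astype(np.uint8)
c=np.zeros((600,800,3),np.uint8)
r=lambda i,u,v,w,h,W,H:cv2.resize(i[v:v+h,u:u+w],(W,H),interpolation=2)
c[:300,:400]=r(g(a),160,205,100,75,400,300);c[:300,400:]=r(b,280,190,100,75,400,300)
c[300:,:400]=r(b,308,245,100,75,400,300);c[300:,400:]=r(b,320,350,100,75,400,300)
cv2.imwrite("pics/fin.png",c)
E
```

```text
t 42.35 stop xy -128.28 -28.39 z 148.25847319934059 F 0.2 0.5 -0.3 gap 0.004163027835209578 [ 179.877    -0.0492 -173.6156]
top [632.5395 262.9727 524.4391 249.1671 531.2899 188.5033 640.4094 202.3739] [582.1695 225.7542] [0.06, 0.05, 0.06, 0.12] yaw +y,-y,near,far 7.277877413179882 7.244242941616307 6.443166617876528 7.399492678609363
side [633.064  264.5247 523.9164 252.2402 531.0843 187.6233 640.2144 201.9935] [582.0698 226.5954] [0.09, 0.1, 0.03, 0.02] yaw +y,-y,near,far 6.421564550955975 7.501540432106986 6.329872288588888 6.5234271766567105
```

View pics/fin.png

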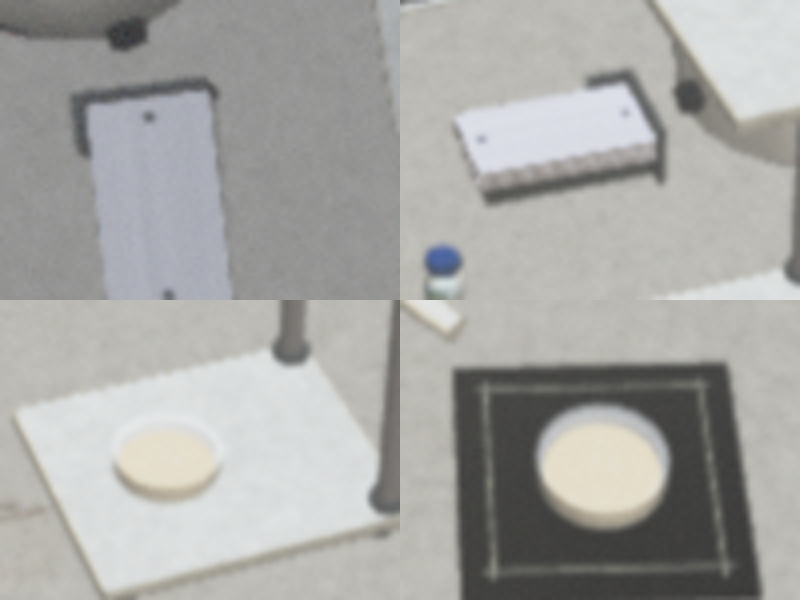

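The picture shows the two plates stacked and aligned in the corner at crop (155,200) and (560,130). The upper dish stands level in the middle of the pad at (602,465), and the lowest dish is still on the deck at (167,460). Handing in.

```bash
python3 -c "
from plant import workorder
print(workorder.sign_off())"
```

```text
the job is handed in; nothing more can be done
None
```

The job is handed in after about 42 s: both plates are stacked and pushed gently against the end wall and side wall, the upper dish stands level about 2 mm from the pad's centre, and the lowest dish still stands on the deck. My first approach nudged the top plate about 3° on the stack, and I regripped it from there.

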